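Pack, shut and pin the picnic tin

TASK

Pack the blue picnic tin: put every biscuit in it, tipping those on the serving tray off the tray's open end into the tin and picking up the ones lying on the counter, and set the empty tray back upright on its cork mat. Then push the lid down against its gasket until the spring catch snaps over its edge and holds it shut by itself. Finally lock it by swinging the curved steel pin through the brass ring along its own arc, so that the ring sits about the middle of the curve, and leave the pin lying flat on the lid, without disturbing the jar, pepper mill, mug or wooden spoon.

Things in the scene. Friction and masses are not known exactly. Their poses are not given: they have to be found in the camera images.
- tin: Open pale-blue picnic tin fixed on the counter, 190 (x) x 130 (y) x 90 mm high, walls 5 mm. Origin: centre of its underside; x along the hinge, z up. Lid hinge on its +y side; brass ring and steel spring catch (at x = 35 to 75, y = -121 to -151, up to z = 134 mm) on its -y side. Rubber gasket on the rim; its -y strip stands 12 mm above the walls and yields.
- lid_hinge (a point): On the lid's hinge axis, mid-length, in the lid's underside plane: (0, 65, 96) mm in the tin's frame. Turns with the lid: x along the hinge, -y towards the free edge, z the lid's outer normal (up when shut). The lid is a flat blue plate 200 mm wide (x), 192 mm from hinge to free edge, 8 mm thick, slotted for the ring; shut, its top is at z = 104 mm in the tin's frame and overhangs the tin's -y side.
- lid_press (a point): Point on the lid's outer face where to push it: 145 mm from the hinge, at x = +15 mm, near the catch. Turns with the lid, axes as lid_hinge.
- lid (a joint): Lid angle, rad: 0 shut, 1.57 upright, stop 2.05. Starts open, leaning back over the tin's +y side, and stays there (stiff, damped hinge). Let go below about 1 rad it sinks until ajar on the catch and gasket (0.03 to 0.12). Pressing it home near the free edge takes about 5 to 14 N; the catch's nose then snaps over the edge and it stays at 0.005 to 0.012 when let go. Uncaught, the gasket lifts it again.
- ring_eye (a point): Centre of the hole of the brass ring, fixed to the tin and standing up through the lid's slot when the lid is shut: (-35, -90, 112) mm in the tin's frame, 8 mm above the shut lid's top. Hole diameter 30 mm, ring wire 8 mm thick, hole axis along the tin's x. Axes as the tin's.
- pin_grip (a point): Centre of the red handle block of the curved pin, 18 (x) x 28 (y) x 46 mm high (z up); grip it across its 18 mm. Pin: 90 g, loose, lying on the counter, block upright. In the pin's axes the circle's centre is at (-45, +10) mm from here; the bar leaves the block on the centre's +x side. Underside 23 mm below this point, bar and block alike.
- pin_tip (a point): Free tip of the pin (middle of the bar, 4.5 mm above the underside). The bar is round steel, 9 mm thick, bent flat to 150 degrees of a circle of 45 mm radius (to the bar's middle): from the block at angle 0 counterclockwise, seen from above, to this tip at 150 degrees.
- pin_mid (a point): Middle of the bar half-way along the pin's curve (at 75 degrees).
- pin_centre (a point): Centre of the pin's circle (empty space), 4.5 mm above the pin's underside. Axes as the pin's. With this centre over the lid, 45 mm from the ring along the tin's +y, the tip enters the ring from the tin's -x side.
- mat: Cork mat fixed on the counter, 155 (x) x 200 (y) x 5 mm; origin at the centre of its underside. The tray starts on it and goes back on it.
- tray_grip (a point): Centre of the wooden bail bar of the cream tray: bar 16 mm wide (y), 14 high, 122 long (x), 88 mm above the tray's underside; grip it across its 16 mm. Tray: 300 g, 132 (x) x 170 (y) mm, slippery floor 5 mm thick (biscuits slide beyond 13 to 19 degrees), rims 22 mm high on three sides; its open end is 105 mm along +y from here, the other end 68 mm along -y. z up.
- biscuit0_mid (a point): A baked biscuit bar, golden brown, 62 x 34 x 22 mm (its x, y, z), mass about 35 g; this point is its centre. Starts on the tray. May be absent (None).
- biscuit1_mid (a point): A baked biscuit bar, golden brown, 62 x 34 x 22 mm (its x, y, z), mass about 35 g; this point is its centre. Starts on the tray. May be absent (None).
- biscuit2_mid (a point): A baked biscuit bar, golden brown, 62 x 34 x 22 mm (its x, y, z), mass about 35 g; this point is its centre. Starts on the tray. May be absent (None).
- biscuit3_mid (a point): A baked biscuit bar, golden brown, 62 x 34 x 22 mm (its x, y, z), mass about 35 g; this point is its centre. Starts lying on the counter. May be absent (None).
- biscuit4_mid (a point): A baked biscuit bar, golden brown, 62 x 34 x 22 mm (its x, y, z), mass about 35 g; this point is its centre. Starts lying on the counter. May be absent (None).
- biscuit5_mid (a point): A baked biscuit bar, golden brown, 62 x 34 x 22 mm (its x, y, z), mass about 35 g; this point is its centre. Starts lying on the counter. May be absent (None).
- salt_jar: White salt jar, 60 mm across, 100 mm high, loose, a bystander; origin at the middle of its underside.
- mug: White mug, 80 mm across, 90 mm high, handle on its +y side, loose, a bystander; origin at the middle of its underside.
- pepper_mill: Dark wooden pepper mill, 54 mm across, 112 mm high, loose, a bystander; origin at the middle of its underside.
- wood_spoon: Wooden spoon, 220 mm long along its x, lying flat, loose, a bystander; origin at the middle of its underside.
There are look-alikes about, which are no part of the job. What is shaped like the part that bears pin_grip but green, orange or purple is not meant.

How it is judged:
On the way, in this order (a step that is already met when the one before it is completed fails the run):
1. the tray is tipped at the tin (angle between tray_grip's own z axis and vertical above 0.22 rad and horizontal distance between tray_grip and tin below 0.24 m), for 0.1 s.
2. every biscuit is inside the tin (x of biscuit0_mid in the frame of tin between -0.096 and 0.096 m and y of biscuit0_mid in the frame of tin between -0.066 and 0.066 m and z of biscuit0_mid in the frame of tin between 0 and 0.088 m and x of biscuit1_mid in the frame of tin between -0.096 and 0.096 m and y of biscuit1_mid in the frame of tin between -0.066 and 0.066 m and z of biscuit1_mid in the frame of tin between 0 and 0.088 m and x of biscuit2_mid in the frame of tin between -0.096 and 0.096 m and y of biscuit2_mid in the frame of tin between -0.066 and 0.066 m and z of biscuit2_mid in the frame of tin between 0 and 0.088 m and x of biscuit3_mid in the frame of tin between -0.096 and 0.096 m and y of biscuit3_mid in the frame of tin between -0.066 and 0.066 m and z of biscuit3_mid in the frame of tin between 0 and 0.088 m and x of biscuit4_mid in the frame of tin between -0.096 and 0.096 m and y of biscuit4_mid in the frame of tin between -0.066 and 0.066 m and z of biscuit4_mid in the frame of tin between 0 and 0.088 m and x of biscuit5_mid in the frame of tin between -0.096 and 0.096 m and y of biscuit5_mid in the frame of tin between -0.066 and 0.066 m and z of biscuit5_mid in the frame of tin between 0 and 0.088 m), for 0.2 s.
3. the lid is shut and held by its catch (value of joint lid below 0.015 rad and contact force between the fingers and tin below 0.3 N), for 0.4 s.
4. the curved pin passes through the ring (distance between pin_mid and ring_eye below 0.034 m and horizontal distance between pin_centre and ring_eye between 0.032 and 0.058 m and z of pin_mid in the frame of ring_eye below 0.012 m and ((x of pin_tip in the frame of ring_eye above 0.018 m and x of pin_grip in the frame of ring_eye below -0.018 m) or (x of pin_grip in the frame of ring_eye above 0.018 m and x of pin_tip in the frame of ring_eye below -0.018 m)) and angle between pin_grip's own z axis and vertical below 0.3 rad), for 0.2 s.
At the end, for the whole second after the job is handed in: All biscuits are in the tin; lid caught (under 0.015 rad); pin flat on it through the ring, ring within 34 mm of the curve's middle, tip and handle 18 mm past it on opposite sides; tray level on its mat, bail within 60 mm of its centre. In order: tray tipped, biscuits, lid, pin (all of step 2 and all of step 4 and value of joint lid below 0.015 rad and linear speed of pin below 0.02 m/s and horizontal distance between tray_grip and mat below 0.06 m and z of tray_grip in the frame of mat below 0.099 m and angle between tray_grip's own z axis and vertical below 0.06 rad); the robot touches nothing.
It fails at once if the salt jar is knocked more than 6 cm from its place (distance of salt_jar from where it was at the start of the episode above 0.06 m).
It fails at once if the mug is knocked more than 6 cm from its place (distance of mug from where it was at the start of the episode above 0.06 m).
It fails at once if the pepper mill is knocked more than 6 cm from its place (distance of pepper_mill from where it was at the start of the episode above 0.06 m).
It fails at once if the wooden spoon is knocked more than 6 cm from its place (distance of wood_spoon from where it was at the start of the episode above 0.06 m).
Of biscuit0, biscuit1, biscuit2 only 2 to 3 are there at a start; the rules pass over those that are not, and their reading is None.
Of biscuit3, biscuit4, biscuit5 only 1 to 3 are there at a start; the rules pass over those that are not, and their reading is None.
At some moment in a run one of biscuit3, biscuit4, biscuit5, pin may be knocked a few centimetres aside while the robot is not near it.
It also fails if it takes over 210 s, if anything falls off the work surface, if the arm or the gripper's body presses on something with over 40 N, if the wrist force passes 120 N, or if a joint passes its speed limit or range.

ROBOT

A 6-joint arm with a two-finger parallel gripper is mounted at the origin on the work surface. World frame = base frame: x ahead of the robot, y to its left, z up, the work surface at z = 0. Lengths are in m, angles in rad, forces in N, time in s.
With the tool pointing down it reaches from about 0.375 to 0.9 m from the base axis. Payload 3.1 kg.
Tool frame: the origin (TCP) lies on the centre line of the jaws, within the pads' length; the fingertips stand 8 mm ahead of it and the grasp point (between the pads) lies 11 mm behind it; z points along the fingers, y is the line along which they close (so a half turn about z gives the same grasp; the last joint's range is limited). The gripper opens to 85 mm and grips with 20 to 120 N. Pads are 22 mm wide; open, the fingers measure 114 mm over their backs; the gripper's body (76 mm by 85 mm) begins 54 mm behind the grasp point. The pads swing forward as they close: fully open they stand 13 mm farther back than shut.
Start: joints at [-1.399, 0.527, 1.433, -0, 1.181, -0.178], TCP at [0.215, -0.587, 0.239] pointing down, gripper open.
Joint ranges: [-3.08, 3.08], [-0.75, 2.2], [0.22, 2.44], [-1.43, 4.57], [0, 2.65], [-2.85, 2.85]. Speed limits (rad/s): [2.79, 2.79, 3.14, 3.14, 3.14, 3.14].

INTERFACE

Orientations are given as a unit quaternion [x, y, z, w].
In Python, from station import * gives the robot as it stands.
- The arm moves only by the tool play_rows, never from a script. Its argument "rows" is a list of rows, each a list of 3 entries, a list of its own where there are three numbers: the turn, a rotation vector about the tool's x, y, z in degrees, then the shift along the tool's x, y, z in mm, then the closure, from 0 (fully open) to 1 (shut). In form: [[[ax, ay, az], [dx, dy, dz], jaw], ...]. A call has 1 to 12 rows; each row shifts and turns the commanded pose from where the row before left it, along the tool's axes as they then stand; what a row does not reach is not made up. A row lasts 1/12 s, in which the tool goes at most 41.7 mm and 7.16 degrees, less where a joint would pass 70% of its speed; a pose out of reach is approached as far as the arm can. A call with a gripper value outside its range is refused whole. The fingers move at their own pace and stop on an object; "grip_force" is the grip in N (left out, the last holds). Time passes only in rows, so rows that do not move let the fingers close. It gives the time, the measured TCP pose, the force, the opening and the grip force at its end, in the units of the state.
- sense(): the state, without advancing time (a new reading comes with each control period).
- snapshot(name): name is "scene" or "top"; returns (picture, depth): 480x640x3 uint8, red, green, blue; 480x640 float32, m along the optical axis (not along the pixel's ray), 0 where there is no reading.
- get_calibration(name): a dict with "vfov" (degrees; the focal length in pixels is half the picture's height over the tangent of half this angle, whatever the lens; pixels are square), "cx", "cy" (the principal point, pixels), "xyz" and "attitude" of the camera in the world. Camera axes: x right, y down, z forward; pixel columns grow to the right and rows downward; lengths in m; the calibration is good to about 2 mm. A picture is of the moment at which its call begins. get_calibration takes no time and is no camera call.
- sign_off(): hands the job in; it is judged then, once.
The state is a dict: "t": time; "q": joint angles; "qd": joint speeds; "tau": joint torques, N m; "tcp_pos": TCP position; "tool_rot": TCP orientation; "force": force on the tool from outside, world axes, zero at the start; "ft_torque": the same for the moment, N m; "finger_gap": opening from 0.0 (shut) to 1.0 (fully open); "gripper_force": force on a finger pad.
Only numpy, scipy, OpenCV 4.12 (cv2) and the standard library are available. Lean on these libraries where they do the work, as an engineer would, in place of code of your own. Each camera call takes 0.05 s, during which the arm holds its last target. There are 200 camera calls.

## Working session

There is one attempt and no reset: what is moved stays moved. The work goes in short steps, Python scripts to look and compute and a tool call to move; the robot and the scene stay as the last step left them, time stands still between calls to the robot, and variables do not carry over. Pictures are saved under pics/ and viewed, at most 18 in all, crops included, and the job is handed in when it is done.

Besides the shell and the picture viewer there is one more tool, called after "Emit:" as name([rows], argument=value, ...), one row to a line, values as JSON. play_rows: Moves the arm, as the interface text tells. Its arguments: {"type":"object","properties":{"rows":{"type":"array","items":{"type":"array"}},"grip_force":{"type":"number"}},"required":["rows"]}

```bash
mkdir -p pics; ls
cat > h.py <<'E'
import numpy as np, cv2
from station import *
from scipy.spatial.transform import Rotation as R
def cam(n):
    c=get_calibration(n); f=240/np.tan(np.radians(c['vfov'])/2)
    return c,f
def cloud(n,d):
    c,f=cam(n); v,u=np.mgrid[0:480,0:640]
    p=np.stack([(u-c['cx'])/f*d,(v-c['cy'])/f*d,d],-1)
    A=np.array(c['attitude']); M=R.from_quat(A).as_matrix() if A.size==4 else A.reshape(3,3)
    return p@M.T+np.array(c['xyz'])
def save(n,name):
    im,d=snapshot(n); cv2.imwrite(f'pics/{name}.png',cv2.cvtColor(im,cv2.COLOR_RGB2BGR)); np.save(f'pics/{name}.npy',cloud(n,d)); np.save(f'pics/{name}_d.npy',d); return im,d
E
python3 - <<'E'
from h import *
for n in('scene','top'):
    save(n,n+'0'); print(n,get_calibration(n))
s=sense(); print(s['tcp_pos'],s['tool_rot'],s['finger_gap'],s['t'])
E
```

```text
pics
scene {'vfov': 45.658087572793335, 'cx': 313.2483933650405, 'cy': 243.5193005620963, 'xyz': array([ 1.4130111 , -0.15287022,  1.0567513 ]), 'attitude': array([ 0.70295082,  0.60479172, -0.24263239, -0.28498536])}
top {'vfov': 52.07639095416145, 'cx': 319.52686999608414, 'cy': 240.69630409882666, 'xyz': array([0.41980685, 0.01164284, 1.12546198]), 'attitude': array([ 0.70692796, -0.70632581,  0.0298994 , -0.02151143])}
[ 0.21468201 -0.58628565  0.23843769] [ 9.84657706e-01  1.74494184e-01  2.87857087e-06 -9.90481690e-04] 1.000795056655284 0.1
```

View pics/top0.png

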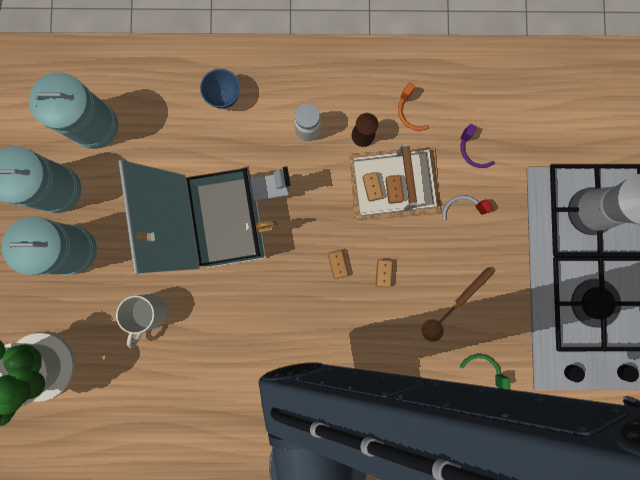

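View pics/scene0.png

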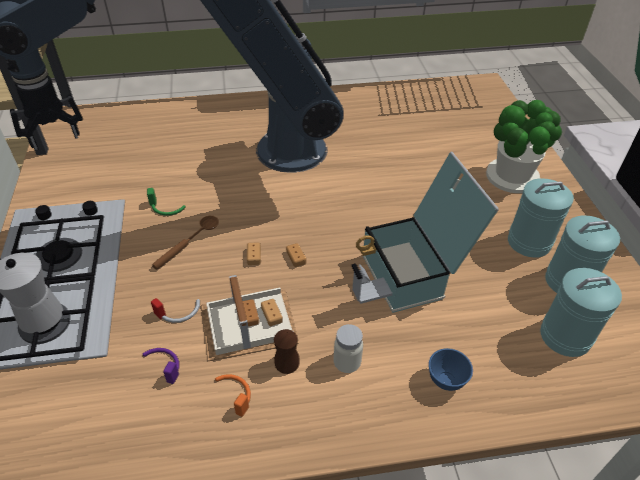

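Top view: tray on its mat (393,183), open end left towards the tin, with biscuits at (373,187) and (395,188). Counter biscuits are at (340,263) and (385,272). The tin is at (225,217), ring (265,227), catch (285,180). Pin candidates are red (486,207), orange (408,90), purple (470,132) and green (503,382); red is the one described. I'll check enlarged crops next.

Run:
```python
from h import *
im=cv2.imread('pics/top0.png')
a=cv2.resize(im[130:290,325:525],None,fx=4,fy=4,interpolation=cv2.INTER_CUBIC)[:600]
cv2.imwrite('pics/c1.png',a)
b=cv2.resize(im[150:290,115:295],None,fx=4.2,fy=4.2,interpolation=cv2.INTER_CUBIC)
cv2.imwrite('pics/c2.png',b)
P=np.load('pics/top0.npy'); S=np.load('pics/scene0.npy')
hsv=cv2.cvtColor(im,cv2.COLOR_BGR2HSV)
for n,(u,v) in dict(b3=(340,263),b4=(385,272),t1=(373,187),t2=(395,188),bail=(410,178),block=(486,207),jar=(308,118),mill=(366,125),counter=(340,300),floor=(225,215)).items(): print(n,P[v,u].round(4))
for n,(u,v) in dict(b3=(296,254),b4=(254,253),block=(157,307)).items(): print('S',n,S[v,u].round(4))
```

```text
b3 [ 0.4501 -0.0475  0.0208]
b4 [ 0.4299 -0.1486  0.0211]
t1 [ 0.6212 -0.1219  0.0305]
t2 [ 0.619  -0.1716  0.0306]
bail [ 0.6277 -0.1919  0.1009]
block [ 0.5737 -0.3705  0.0484]
jar [0.757  0.0242 0.0991]
mill [ 0.7401 -0.0989  0.106 ]
counter [ 3.664e-01 -4.840e-02  2.000e-04]
floor [0.5596 0.2141 0.0096]
S b3 [ 0.4604 -0.0469  0.0262]
S b4 [ 0.442  -0.1491  0.0265]
S block [ 0.5912 -0.3756  0.0443]
```

View pics/c1.png

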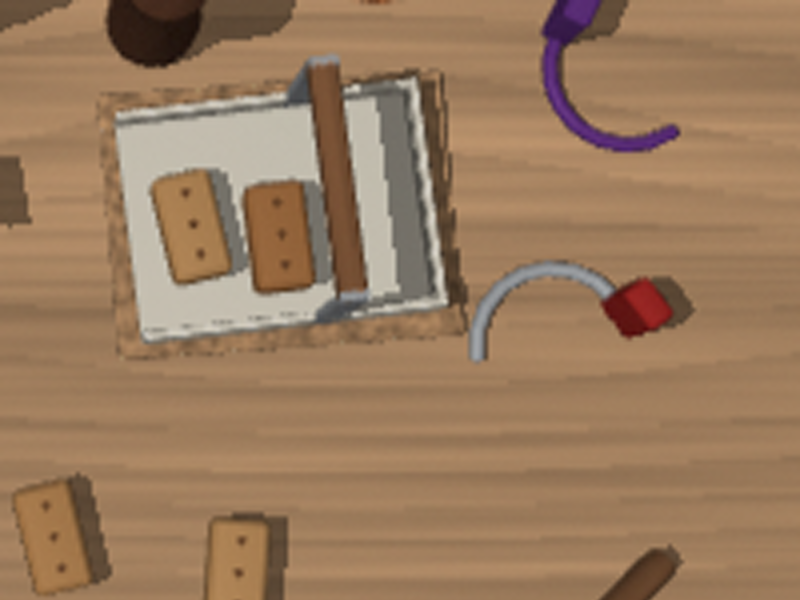

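View pics/c2.png

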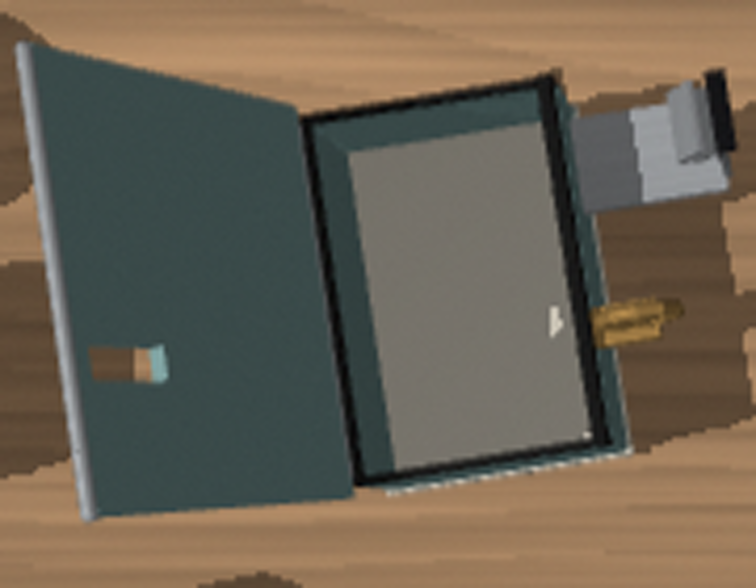

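Crops: the red block (crop 638,307) with a silver bar running counterclockwise to the tip (477,358) is the pin. The tray holds two biscuits, with the bail from (325,62) to (350,295). The tin's rim corners and ring (635,322) are visible.

```bash
cat >> h.py <<'E'
def ray(n,u,v,z):
    c,f=cam(n); M=R.from_quat(c['attitude']).as_matrix()
    d=M@np.array([(u-c['cx'])/f,(v-c['cy'])/f,1]); o=np.array(c['xyz']); return o+d*(z-o[2])/d[2]
E
python3 - <<'E'
from h import *
def C1(u,v,z): return ray('top',325+u/4,130+v/4,z)
def C2(u,v,z): return ray('top',115+u/4.2,150+v/4.2,z)
c=[C2(303,120,.096),C2(357,487,.096),C2(612,445,.102),C2(557,75,.102)]
for x in c: print('rim',x.round(4))
print('tinctr',np.mean(c,0).round(4), 'yaw', [np.degrees(np.arctan2(d[1],d[0])).round(1) for d in (c[0]-c[1],c[3]-c[2])], [np.linalg.norm(a[:2]-b[:2]).round(4) for a,b in((c[0],c[1]),(c[1],c[2]),(c[2],c[3]),(c[3],c[0]))])
fl=[C2(348,152,.005),C2(397,470,.005),C2(590,437,.005),C2(543,122,.005)];print('floor',np.round(fl,4))
print('ringtop',C2(622,322,.131))
b=[C1(325,62,.1),C1(350,295,.1)]; d=b[0]-b[1]; print('bail',b,np.mean(b,0),np.linalg.norm(d),np.degrees(np.arctan2(d[1],d[0])))
t=[C1(117,115,.01),C1(145,340,.01),C1(447,303,.027),C1(413,78,.027)]; print('tray',np.round(t,4))
m=[C1(100,95,.005),C1(120,357,.005),C1(467,335,.005),C1(440,70,.005)]; print('mat',np.round(m,4),np.mean(m,0))
im=cv2.imread('pics/top0.png'); P=np.load('pics/top0.npy'); hsv=cv2.cvtColor(im,cv2.COLOR_BGR2HSV)
for n,(u,v) in dict(b3=(340,263),b4=(385,272)).items():
    w=P[v-22:v+22,u-22:u+22].reshape(-1,3); k=w[(w[:,2]>.015)&(w[:,2]<.03),:2]
    r=cv2.minAreaRect((k*1000).astype(np.float32)); print(n,r,len(k))
w=P[180:240,430:510].reshape(-1,3); red=((hsv[...,0]<8)|(hsv[...,0]>172))&(hsv[...,1]>170); rr=red[180:240,430:510].ravel()
k=w[rr&(w[:,2]>.04)]; print('block',cv2.minAreaRect((k[:,:2]*1000).astype(np.float32)),k[:,2].mean(),len(k))
sil=(hsv[...,1]<60)[180:240,430:510].ravel(); k=w[sil&(w[:,2]<.02)&(w[:,2]>.003)]
from scipy.optimize import least_squares
s=least_squares(lambda p:np.hypot(k[:,0]-p[0],k[:,1]-p[1])-.045,[.55,-.33],loss='soft_l1',f_scale=.003); print('centre',s.x,len(k),'rms',np.sqrt(2*s.cost/len(k)))
print('tip',C1(477,358,.0045),'joint',C1(612,288,.0045),'blockcrop top', C1(645,298,.046))
E
```

```text
rim [0.6261 0.2794 0.096 ]
rim [0.4416 0.2489 0.096 ]
rim [0.4624 0.1219 0.102 ]
rim [0.6481 0.1512 0.102 ]
tinctr [0.5446 0.2004 0.099 ] yaw [np.float64(9.4), np.float64(9.0)] [np.float64(0.187), np.float64(0.1287), np.float64(0.1881), np.float64(0.1301)]
floor [[0.6267 0.2781 0.005 ]
 [0.4528 0.2485 0.005 ]
 [0.4707 0.1443 0.005 ]
 [0.6436 0.1718 0.005 ]]
ringtop [0.52068973 0.11450472 0.131     ]
bail [array([ 0.69784288, -0.18496167,  0.1       ]), array([ 0.57291769, -0.19662107,  0.1       ])] [ 0.63538028 -0.19079137  0.1       ] 0.12546810375118567 5.332028878960826
tray [[ 0.6907 -0.0816  0.01  ]
 [ 0.5601 -0.097   0.01  ]
 [ 0.5794 -0.2663  0.027 ]
 [ 0.7085 -0.2491  0.027 ]]
mat [[ 0.7037 -0.0722  0.005 ]
 [ 0.5509 -0.0831  0.005 ]
 [ 0.564  -0.2831  0.005 ]
 [ 0.7191 -0.2701  0.005 ]] [ 0.63443489 -0.17714044  0.005     ]
b3 ((448.3788146972656, -42.88581848144531), (61.052772521972656, 33.582374572753906), 13.984766960144043) 401
b4 ((428.4292907714844, -147.0142364501953), (34.14018249511719, 61.6151237487793), 85.96128845214844) 404
block ((506.6000671386719, -183.26708984375), (26.359195709228516, 425.9071350097656), 20.461856842041016) 0.06807169265504838 93
centre [ 0.5598388  -0.32803087] 249 rms 0.007910804710526798
tip [ 0.55077827 -0.28879744  0.0045    ] joint [ 0.59158486 -0.36774643  0.0045    ] blockcrop top [ 0.57965842 -0.37199442  0.046     ]
```

```bash
cat >> h.py <<'E'
def plan(pos,phi,fromp=None):
    """tool-down target from the present pose: turn (rotvec, tool deg) then shift in the tool axes after the turn (mm)"""
    s=sense(); M=R.from_quat(s['tool_rot']); p=np.array(s['tcp_pos']) if fromp is None else np.array(fromp)
    c,k=np.cos(np.radians(phi)),np.sin(np.radians(phi))
    T=R.from_matrix(np.array([[c,k,0],[k,-c,0],[0,0,-1]]))
    rv=np.degrees((M.inv()*T).as_rotvec()); d=T.inv().apply(np.array(pos)-p)*1000
    print('at',p.round(4),'turn',rv.round(2),'shift',d.round(1),'rows',np.ceil(np.linalg.norm(d)/41.7))
E
python3 - <<'E'
from h import *
plan([.635,-.191,.17],6.5)
E
```

```text
at [ 0.2147 -0.5863  0.2384] turn [-1.10e-01 -1.00e-02  1.36e+01] shift [ 462.4 -345.2   68.4] rows 14.0
```

Emit:
play_rows([
  [[0,0,6.8],[0,0,0],0],
  [[0,0,6.8],[29,-21.6,0],0],
  [[0,0,0],[29,-21.6,0],0],
  [[0,0,0],[29,-21.6,0],0],
  [[0,0,0],[29,-21.6,0],0],
  [[0,0,0],[29,-21.6,0],0],
  [[0,0,0],[29,-21.6,0],0],
  [[0,0,0],[29,-21.6,0],0],
  [[0,0,0],[29,-21.6,0],0],
  [[0,0,0],[29,-21.6,0],0],
  [[0,0,0],[29,-21.6,0],0],
  [[0,0,0],[29,-21.6,0],0],
])

```text
t: 1.1
tcp_pos: [0.5026, -0.3101, 0.2389]
tool_rot: [0.998, 0.057, -0.0, -0.0]
force: [0.9, -0.8, 0.3]
finger_gap: 0.997
gripper_force: 0.0
```

Emit:
play_rows([
  [[0,0,0],[29,-21.6,0],0],
  [[0,0,0],[29,-21.6,0],0],
  [[0,0,0],[29,-21.6,0],0],
  [[0,0,0],[29,-21.6,0],0],
  [[0,0,0],[27,-21.6,20],0],
  [[0,0,0],[0,0,30],0],
  [[0,0,0],[0,0,18],0],
  [[0,0,0],[0,0,0],0],
  [[0,0,0],[0,0,0],0],
])

```text
t: 1.85
tcp_pos: [0.6308, -0.1877, 0.1698]
tool_rot: [0.998, 0.057, -0.002, -0.001]
force: [0.9, -0.3, 0.6]
finger_gap: 0.999
gripper_force: 0.0
```

Run:
```python
from h import *
plan([.635,-.191,.082],6.5)
im,d=save('scene','s1'); im=cv2.imread('pics/s1.png'); cv2.imwrite('pics/s1c.png',cv2.resize(im[180:400,130:400],None,fx=2.5,fy=2.5))
```

```text
at [ 0.6308 -0.1877  0.1698] turn [-0.11  0.18  0.02] shift [ 3.9  3.7 87.8] rows 3.0
```

View pics/s1c.png

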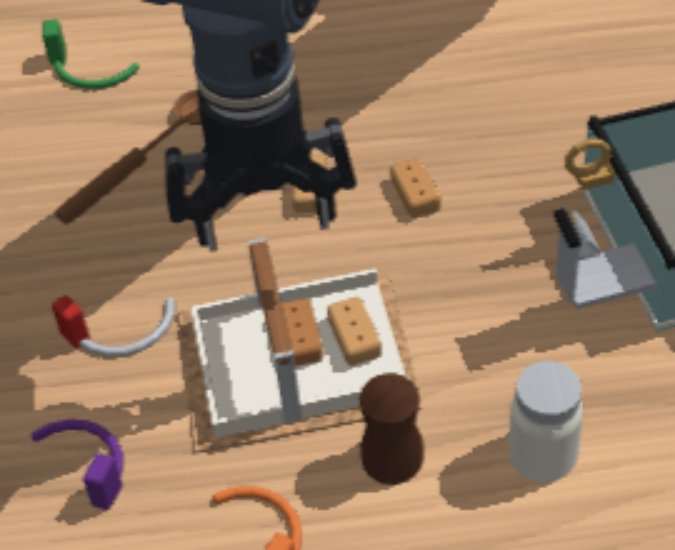

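The crop shows the open jaws straddling the bail (268,290), with nothing in the way of the descent.

Emit:
play_rows([
  [[0,0,0],[4,3.7,0],0],
  [[0,0,0],[0,0,30],0],
  [[0,0,0],[0,0,30],0],
  [[0,0,0],[0,0,28],0],
  [[0,0,0],[0,0,0],0],
  [[0,0,0],[0,0,0],1],
  [[0,0,0],[0,0,0],1],
  [[0,0,0],[0,0,0],1],
  [[0,0,0],[0,0,0],1],
  [[0,0,0],[0,0,0],1],
  [[0,0,0],[0,0,0],1],
  [[0,0,0],[0,0,0],1],
], grip_force=80)

```text
t: 2.9
tcp_pos: [0.6369, -0.192, 0.0851]
tool_rot: [0.998, 0.057, 0.001, 0.001]
force: [-0.8, 0.1, 6.2]
finger_gap: 0.173
gripper_force: 79.0
```

Emit:
play_rows([
  [[0,0,0],[0,0,0],1],
  [[0,0,0],[0,0,0],1],
  [[0,0,0],[0,0,0],1],
  [[0,0,0],[0,0,-8],1],
  [[0,0,0],[0,0,-15],1],
  [[0,0,0],[0,0,-25],1],
  [[0,0,0],[0,0,-25],1],
  [[0,0,0],[0,0,-25],1],
  [[0,0,0],[0,0,-25],1],
  [[0,0,0],[0,0,-15],1],
  [[0,0,0],[0,0,-10],1],
  [[0,0,0],[0,0,0],1],
])

```text
t: 3.9
tcp_pos: [0.6368, -0.1918, 0.2336]
tool_rot: [0.998, 0.057, 0.002, 0.001]
force: [0.9, 0.0, -3.3]
finger_gap: 0.167
gripper_force: 78.3
```

Run:
```python
from h import *
# tin frame targets for grip; TCP is 11 mm ahead of grip along tool z
tin=np.array([.5446,.2004,0]); Rt=R.from_euler('z',9.2,degrees=True)
def grip(th,lip): 
    c,s=np.cos(np.radians(th)),np.sin(np.radians(th)); return np.array([lip[0],lip[1]-(105*c-88*s),lip[2]+105*s+88*c])
for th in (0,10,20,30,35): print(th,grip(th,(0,-32,125)))
w=tin+Rt.apply(grip(0,(0,-32,135))/1000)-[0,0,.011]; print(w); plan(w,9.2)
print(sense()['force'],sense()['finger_gap'])
save('scene','s2')
```

```text
0 [   0. -137.  213.]
10 [   0.         -120.12377443  229.89614092]
20 [   0.         -100.56995257  243.60506568]
30 [  0.         -78.9326674  253.71023553]
35 [  0.         -67.53623825 257.31090571]
[0.56650372 0.06516233 0.212     ]
at [ 0.6368 -0.1918  0.2336] turn [ 0.12 -0.18 -2.69] shift [ -28.3 -264.9   21.6] rows 7.0
[ 0.87982685  0.01609887 -3.29592459] 0.1665354675720736
```

Emit:
play_rows([
  [[0,0,-2.7],[-2.4,-8,0],1],
  [[0,0,0],[-2.4,-16,0],1],
  [[0,0,0],[-2.4,-24,0],1],
  [[0,0,0],[-2.4,-28,0],1],
  [[0,0,0],[-2.4,-28,0],1],
  [[0,0,0],[-2.4,-28,0],1],
  [[0,0,0],[-2.4,-28,0],1],
  [[0,0,0],[-2.4,-28,0],1],
  [[0,0,0],[-2.4,-28,0],1],
  [[0,0,0],[-2.4,-24,0],1],
  [[0,0,0],[-2.4,-16,0],1],
  [[0,0,0],[-2.4,-8,0],1],
])

```text
t: 4.95
tcp_pos: [0.5629, 0.0679, 0.2298]
tool_rot: [0.997, 0.081, -0.002, -0.001]
force: [-0.2, -0.2, -4.0]
finger_gap: 0.168
gripper_force: 78.3
```

Emit:
play_rows([
  [[0,0,0],[0,0,0],1],
  [[0,0,0],[0,0,0],1],
])

```text
t: 5.12
tcp_pos: [0.5651, 0.0648, 0.2306]
tool_rot: [0.997, 0.081, -0.001, 0.0]
force: [0.6, -0.9, -3.2]
finger_gap: 0.171
gripper_force: 78.3
```

Run:
```python
from h import *
tin=np.array([.5446,.2004,0]); Rt=R.from_euler('z',9.2,degrees=True)
s=sense(); print(s['tcp_pos'],s['tool_rot'],'in tin',Rt.inv().apply(s['tcp_pos']-tin)*1000)
def tcp(th,y,z): 
    c,k=np.cos(np.radians(th)),np.sin(np.radians(th)); return np.array([y-(105*c-80*k), z+105*k+80*c])
ths=list(range(0,37,2)); p0=Rt.inv().apply(s['tcp_pos']-tin)*1000
lz=np.linspace(p0[2]-80,122,10).tolist()+[122]*9
ly=p0[1]+105
prev=p0[1:]
for t0,t1,z,yy in zip(ths,ths[1:],lz[1:],np.linspace(ly,-30,len(ths)-1)):
    n=tcp(t1,yy,z); d=n-prev; a=np.radians(t0); prev=n
    # tool y=-tray y, tool z=-tray z, tray rotated by -t0
    yt=np.array([np.cos(a),-np.sin(a)]); zt=np.array([np.sin(a),np.cos(a)])
    print(t1,(-d@yt).round(1),(-d@zt).round(1),n.round(0))
```

```text
[0.56506126 0.0648465  0.23062678] [ 9.96750628e-01  8.05459151e-02 -7.05527535e-04  2.07334004e-04] in tin [  -1.47439915 -137.08114734  230.62677897]
2 -2.9 -0.4 [-134.  231.]
4 -3.1 -0.4 [-131.  231.]
6 -3.2 -0.5 [-128.  232.]
8 -3.3 -0.5 [-125.  232.]
10 -3.4 -0.5 [-121.  232.]
12 -3.5 -0.5 [-118.  232.]
14 -3.6 -0.5 [-114.  231.]
16 -3.7 -0.6 [-110.  231.]
18 -3.9 -0.6 [-106.  231.]
20 -3.0 -3.7 [-102.  233.]
22 -3.0 -3.7 [-98. 236.]
24 -3.0 -3.7 [-94. 238.]
26 -3.0 -3.7 [-90. 240.]
28 -3.0 -3.7 [-86. 242.]
30 -3.0 -3.7 [-81. 244.]
32 -3.0 -3.7 [-77. 245.]
34 -3.0 -3.7 [-72. 247.]
36 -3.0 -3.7 [-68. 248.]
```

Emit:
play_rows([
  [[-2,0,0],[0,-2.9,-0.4],1],
  [[-2,0,0],[0,-3.1,-0.4],1],
  [[-2,0,0],[0,-3.2,-0.5],1],
  [[-2,0,0],[0,-3.3,-0.5],1],
  [[-2,0,0],[0,-3.4,-0.5],1],
  [[-2,0,0],[0,-3.5,-0.5],1],
  [[-2,0,0],[0,-3.6,-0.5],1],
  [[-2,0,0],[0,-3.7,-0.6],1],
  [[-2,0,0],[0,-3.9,-0.6],1],
  [[-2,0,0],[0,-3,-3.7],1],
  [[0,0,0],[0,0,0],1],
  [[0,0,0],[0,0,0],1],
])

```text
t: 6.12
tcp_pos: [0.5606, 0.0987, 0.2335]
tool_rot: [0.982, 0.079, 0.014, 0.173]
force: [-0.4, -0.1, -3.0]
finger_gap: 0.165
gripper_force: 78.4
```

Emit:
play_rows([
  [[0,0,0],[0,0,0],1],
  [[0,0,0],[0,0,0],1],
  [[-2,0,0],[0,-3,-3.7],1],
  [[-2,0,0],[0,-3,-3.7],1],
  [[-2,0,0],[0,-3,-3.7],1],
  [[-2,0,0],[0,-3,-3.7],1],
  [[-2,0,0],[0,-3,-3.7],1],
  [[-2,0,0],[0,-3,-3.7],1],
  [[-2,0,0],[0,-3,-3.7],1],
  [[-2,0,0],[0,-3,-3.7],1],
  [[0,0,0],[0,0,0],1],
  [[0,0,0],[0,0,0],1],
])

```text
t: 7.12
tcp_pos: [0.5548, 0.1334, 0.2491]
tool_rot: [0.948, 0.076, 0.025, 0.307]
force: [0.5, -0.6, -3.5]
finger_gap: 0.169
gripper_force: 78.6
```

Run:
```python
from h import *
s=sense(); print(s['q'],s['force'],R.from_quat(s['tool_rot']).as_matrix()[:,2])
save('scene','s3'); im=cv2.imread('pics/s3.png'); cv2.imwrite('pics/s3c.png',cv2.resize(im[120:370,220:560],None,fx=2.2,fy=2.2))
```

```text
[ 0.33388872  0.55659206  1.52332357 -0.65245668  1.2592156   2.01354081] [ 0.5154027  -0.55486367 -3.51544979] [ 0.09400613 -0.57907852 -0.80983388]
```

View pics/s3c.png

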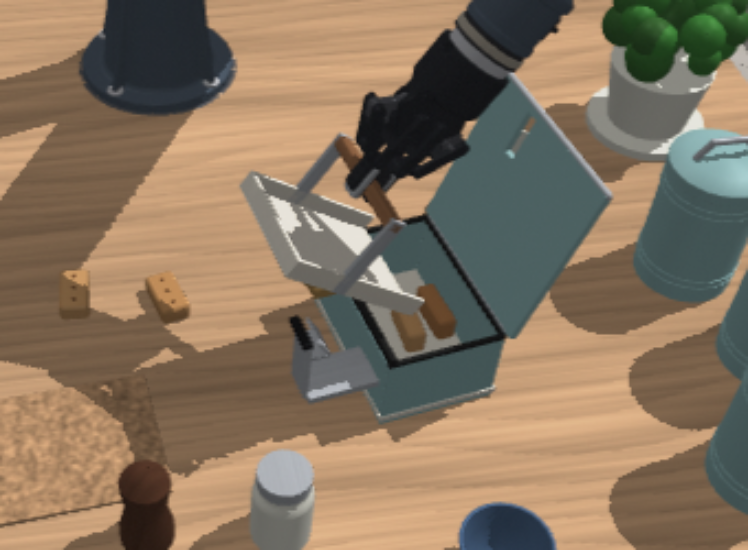

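Both tray biscuits are in the tin, at crop (407,328) and (436,310), and the tray is empty. I'll level it and take it back to the mat.

Emit:
play_rows([
  [[6,0,0],[0,0,0],1],
  [[6,0,0],[0,0,0],1],
  [[6,0,0],[0,0,0],1],
  [[6,0,0],[0,0,0],1],
  [[6,0,0],[0,0,0],1],
  [[6,0,0],[0,0,0],1],
  [[0,0,2.7],[0,20,0],1],
  [[0,0,0],[5,36,0],1],
  [[0,0,0],[5,36,0],1],
  [[0,0,0],[5,36,0],1],
  [[0,0,0],[5,36,0],1],
  [[0,0,0],[5,36,0],1],
])

```text
t: 8.17
tcp_pos: [0.6027, -0.0657, 0.2498]
tool_rot: [0.998, 0.056, 0.0, 0.001]
force: [0.3, 1.0, -2.6]
finger_gap: 0.168
gripper_force: 78.7
```

Emit:
play_rows([
  [[0,0,0],[5,36,0],1],
  [[0,0,0],[5,36,0],1],
  [[0,0,0],[5,25,0],1],
  [[0,0,0],[3,10,0],1],
  [[0,0,0],[0,0,0],1],
  [[0,0,0],[0,0,0],1],
])

```text
t: 8.67
tcp_pos: [0.6321, -0.1671, 0.2491]
tool_rot: [0.998, 0.056, -0.001, -0.001]
force: [-0.6, 0.0, -3.9]
finger_gap: 0.168
gripper_force: 78.8
```

Run:
```python
from h import *
plan([.6369,-.190,.0855],6.5)
```

```text
at [ 0.6321 -0.1671  0.2491] turn [-0.07  0.07 -0.09] shift [  2.1  23.3 163.6] rows 4.0
```

Emit:
play_rows([
  [[0,0,0],[2,23,0],1],
  [[0,0,0],[0,0,36],1],
  [[0,0,0],[0,0,36],1],
  [[0,0,0],[0,0,36],1],
  [[0,0,0],[0,0,30],1],
  [[0,0,0],[0,0,15],1],
  [[0,0,0],[0,0,7],1],
  [[0,0,0],[0,0,3],1],
  [[0,0,0],[0,0,0],1],
  [[0,0,0],[0,0,0],1],
  [[0,0,0],[0,0,0],0],
  [[0,0,0],[0,0,0],0],
])

```text
t: 9.67
tcp_pos: [0.639, -0.1899, 0.0885]
tool_rot: [0.998, 0.057, 0.002, 0.001]
force: [-0.4, -0.1, 0.1]
finger_gap: 0.439
gripper_force: 0.0
```

Emit:
play_rows([
  [[0,0,0],[0,0,0],0],
  [[0,0,0],[0,0,0],0],
  [[0,0,0],[0,0,0],0],
  [[0,0,0],[0,0,0],0],
  [[0,0,0],[0,0,0],0],
  [[0,0,0],[0,0,-10],0],
  [[0,0,0],[0,0,-30],0],
  [[0,0,0],[0,0,-40],0],
  [[0,0,0],[0,0,-40],0],
  [[0,0,0],[0,0,0],0],
])

```text
t: 10.5
tcp_pos: [0.6426, -0.1916, 0.2164]
tool_rot: [0.998, 0.057, 0.008, 0.004]
force: [2.0, -1.2, 1.1]
finger_gap: 0.998
gripper_force: 0.0
```

Run:
```python
from h import *
save('top','t4'); save('scene','s4')
P=np.load('pics/s4.npy'); 
w=np.load('pics/t4.npy').reshape(-1,3)
for n,(x,y) in dict(b3=(.448,-.043),b4=(.428,-.147)).items():
    k=w[(abs(w[:,0]-x)<.05)&(abs(w[:,1]-y)<.05)&(w[:,2]>.012)&(w[:,2]<.03),:2]; print(n,cv2.minAreaRect((k*1000).astype(np.float32)),len(k))
    k=P.reshape(-1,3); k=k[(abs(k[:,0]-x)<.05)&(abs(k[:,1]-y)<.05)&(k[:,2]>.017)&(k[:,2]<.035),:2]; print(n,'S',cv2.minAreaRect((k*1000).astype(np.float32)),len(k))
plan([.4285,-.147,.13],-4)
```

```text
b3 ((448.4497375488281, -42.8538703918457), (61.347904205322266, 33.394229888916016), 14.407597541809082) 276
b3 S ((450.40484619140625, -46.439247131347656), (60.57896423339844, 33.25925827026367), 13.034749984741211) 243
b4 ((0.0, 0.0), (0.0, 0.0), 0.0) 0
b4 S ((431.49798583984375, -150.18417358398438), (32.270355224609375, 61.583744049072266), 85.95744323730469) 122
at [ 0.639  -0.19    0.2098] turn [ 0.17 -0.32 10.5 ] shift [-213.   -28.2   79.8] rows 6.0
```

View pics/s4.png

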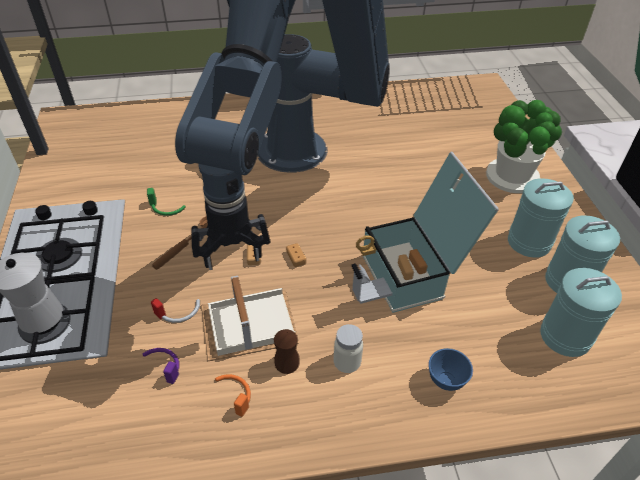

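The tray is back on the mat at (250,320), empty. Two biscuits are in the tin at (405,267) and (419,262), and everything else is undisturbed. I'll now pick the nearer counter biscuit.

Run:
```python
from h import *
tin=np.array([.5446,.2004,0]); Rt=R.from_euler('z',9.2,degrees=True)
P=np.load('pics/s4.npy'); 
for u,v in((405,267),(419,262)): print(Rt.inv().apply(P[v,u]-tin).round(4))
P=np.load('pics/t4.npy').reshape(-1,3); q=Rt.inv().apply(P-tin); k=q[(abs(q[:,0])<.088)&(abs(q[:,1])<.058)&(q[:,2]>.015)&(q[:,2]<.06)]; print(len(k),k.min(0),k.max(0))
plan([.430,-.1485,.14],-4)
```

```text
[0.0096 0.0011 0.0405]
[0.0037 0.0407 0.0388]
872 [-0.04848059 -0.04406295  0.01500958] [0.08785744 0.05789495 0.04542168]
at [ 0.639  -0.19    0.2098] turn [ 0.17 -0.32 10.5 ] shift [-211.4  -26.8   69.8] rows 6.0
```

Emit:
play_rows([
  [[0,0,5.2],[0,0,0],0],
  [[0,0,5.3],[0,0,0],0],
  [[0,0,0],[-35,-4.5,0],0],
  [[0,0,0],[-35,-4.5,0],0],
  [[0,0,0],[-35,-4.5,0],0],
  [[0,0,0],[-35,-4.5,15],0],
  [[0,0,0],[-35,-4.5,25],0],
  [[0,0,0],[-25,-4.5,20],0],
  [[0,0,0],[-11,0,10],0],
  [[0,0,0],[0,0,20],0],
  [[0,0,0],[0,0,20],0],
  [[0,0,0],[0,0,0],0],
])

```text
t: 11.6
tcp_pos: [0.4273, -0.1464, 0.0941]
tool_rot: [0.999, -0.035, -0.004, -0.002]
force: [-0.5, 0.2, 0.5]
finger_gap: 1.0
gripper_force: 0.0
```

Run:
```python
from h import *
plan([.430,-.1485,.0125],-4)
```

```text
at [ 0.4273 -0.1464  0.0941] turn [-0.25  0.44 -0.04] shift [ 2.8  1.9 81.6] rows 2.0
```

Emit:
play_rows([
  [[0,0,0],[2.8,1.9,0],0],
  [[0,0,0],[0,0,30],0],
  [[0,0,0],[0,0,30],0],
  [[0,0,0],[0,0,16],0],
  [[0,0,0],[0,0,5],0],
  [[0,0,0],[0,0,0],0],
  [[0,0,0],[0,0,0],1],
  [[0,0,0],[0,0,0],1],
  [[0,0,0],[0,0,0],1],
  [[0,0,0],[0,0,0],1],
  [[0,0,0],[0,0,0],1],
  [[0,0,0],[0,0,0],1],
], grip_force=35)

```text
t: 12.6
tcp_pos: [0.4335, -0.1504, 0.0173]
tool_rot: [0.999, -0.035, 0.001, 0.001]
force: [-0.3, -0.4, 6.0]
finger_gap: 0.39
gripper_force: 34.9
```

Emit:
play_rows([
  [[0,0,0],[0,0,-10],1],
  [[0,0,0],[0,0,-25],1],
  [[0,0,0],[0,0,-35],1],
  [[0,0,0],[0,0,-35],1],
  [[0,0,-6.8],[0,0,-35],1],
  [[0,0,-6.8],[0,0,-20],1],
  [[0,0,-6.8],[0,0,0],1],
  [[0,0,-6.8],[0,0,0],1],
  [[0,0,-6.8],[0,0,0],1],
  [[0,0,-6.8],[0,0,0],1],
  [[0,0,-6.8],[0,0,0],1],
  [[0,0,-6.8],[0,0,0],1],
])

```text
t: 13.6
tcp_pos: [0.4325, -0.1497, 0.1771]
tool_rot: [0.904, 0.428, 0.0, 0.0]
force: [1.4, -0.3, -0.8]
finger_gap: 0.384
gripper_force: 35.2
```

Emit:
play_rows([
  [[0,0,-6.8],[0,0,0],1],
  [[0,0,-6.8],[0,0,0],1],
  [[0,0,-6.8],[0,0,0],1],
  [[0,0,-6.8],[0,0,0],1],
  [[0,0,-6.8],[0,0,0],1],
  [[0,0,-6.8],[0,0,0],1],
  [[0,0,-4.4],[0,0,0],1],
  [[0,0,0],[0,0,0],1],
])

```text
t: 14.27
tcp_pos: [0.4325, -0.1498, 0.1769]
tool_rot: [0.671, 0.741, 0.0, 0.0]
force: [-0.2, -0.2, -0.2]
finger_gap: 0.39
gripper_force: 35.2
```

Run:
```python
from h import *
tin=np.array([.5446,.2004,0]); Rt=R.from_euler('z',9.2,degrees=True)
plan(tin+Rt.apply([-.057,0,.09]),99.2)
im,d=save('top','t5'); im=cv2.imread('pics/t5.png'); cv2.imwrite('pics/t5c.png',cv2.resize(im[150:330,115:415],None,fx=2.6,fy=2.6))
```

```text
at [ 0.4325 -0.1498  0.1769] turn [ 0.01  0.01 -3.53] shift [327.8 109.6  86.9] rows 9.0
```

View pics/t5c.png

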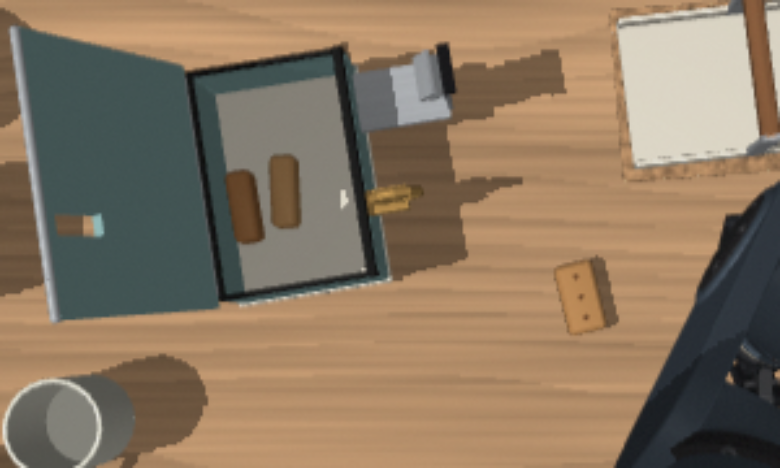

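Emit:
play_rows([
  [[0,0,-3.5],[0,0,0],1],
  [[0,0,0],[26,18,0],1],
  [[0,0,0],[33,23,0],1],
  [[0,0,0],[33,23,0],1],
  [[0,0,0],[33,23,0],1],
  [[0,0,0],[33,23,0],1],
  [[0,0,0],[33,23,0],1],
  [[0,0,0],[33,23,0],1],
  [[0,0,0],[33,23,0],1],
  [[0,0,0],[33,23,0],1],
  [[0,0,0],[28,23,0],1],
  [[0,0,0],[0,0,0],1],
])

```text
t: 15.32
tcp_pos: [0.608, 0.2056, 0.177]
tool_rot: [0.648, 0.762, 0.003, 0.001]
force: [0.6, -0.6, -0.2]
finger_gap: 0.385
gripper_force: 35.2
```

Emit:
play_rows([
  [[0,0,0],[0,0,35],1],
  [[0,0,0],[0,0,35],1],
  [[0,0,0],[0,0,20],1],
  [[0,0,0],[0,0,0],1],
  [[0,0,0],[0,0,0],0.35],
  [[0,0,0],[0,0,0],0.35],
  [[0,0,0],[0,0,0],0.35],
  [[0,0,0],[0,0,-20],0.35],
  [[0,0,0],[0,0,-35],0.35],
  [[0,0,0],[0,0,-35],0.35],
  [[0,0,0],[0,0,0],0],
])

```text
t: 16.23
tcp_pos: [0.6108, 0.2003, 0.1867]
tool_rot: [0.649, 0.761, 0.007, 0.006]
force: [1.6, -0.4, 0.1]
finger_gap: 0.773
gripper_force: 0.0
```

Run:
```python
from h import *
w=save('scene','s6') and np.load('pics/s6.npy').reshape(-1,3)
x,y=.45,-.044
k=w[(abs(w[:,0]-x)<.05)&(abs(w[:,1]-y)<.05)&(w[:,2]>.017)&(w[:,2]<.035),:2]; print('S',cv2.minAreaRect((k*1000).astype(np.float32)),len(k))
im=cv2.imread('pics/s6.png'); cv2.imwrite('pics/s6c.png',cv2.resize(im[120:370,220:560],None,fx=2.2,fy=2.2))
plan([.4495,-.0446,.06],13.7)
```

```text
S ((451.82501220703125, -46.03555679321289), (66.41389465332031, 34.43251037597656), 12.08411979675293) 248
at [0.6092 0.2    0.1839] turn [ 0.71 -0.63 85.34] shift [-213.1  199.8  123.9] rows 8.0
```

View pics/s6c.png

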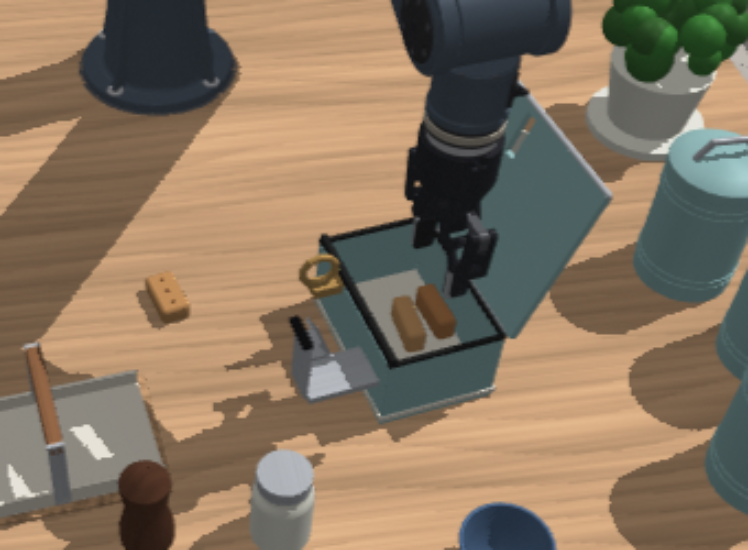

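The gripper is empty above the tin and b4 is out of sight behind the near wall (+x end). b3 is still at crop (167,297).

Emit:
play_rows([
  [[0,0,7.1],[0,0,0],0],
  [[0,0,7.1],[0,0,0],0],
  [[0,0,7.1],[0,0,0],0],
  [[0,0,7.1],[0,0,0],0],
  [[0,0,7.1],[0,0,0],0],
  [[0,0,7.1],[0,0,0],0],
  [[0,0,7.1],[0,0,0],0],
  [[0,0,7.1],[0,0,0],0],
  [[0,0,7.1],[0,0,0],0],
  [[0,0,7.1],[0,0,0],0],
  [[0,0,7.1],[0,0,0],0],
  [[0,0,7.1],[0,0,0],0],
])

```text
t: 17.28
tcp_pos: [0.605, 0.1993, 0.1773]
tool_rot: [0.993, 0.117, 0.001, 0.0]
force: [-0.2, -0.4, -0.7]
finger_gap: 1.002
gripper_force: 0.0
```

Emit:
play_rows([
  [[0,0,0],[-27,25,0],0],
  [[0,0,0],[-27,25,0],0],
  [[0,0,0],[-27,25,0],0],
  [[0,0,0],[-27,25,0],0],
  [[0,0,0],[-27,25,10],0],
  [[0,0,0],[-27,25,20],0],
  [[0,0,0],[-27,25,20],0],
  [[0,0,0],[-24,25,20],0],
  [[0,0,0],[0,0,30],0],
  [[0,0,0],[0,0,20],0],
  [[0,0,0],[0,0,0],0],
  [[0,0,0],[0,0,0],0],
])

```text
t: 18.28
tcp_pos: [0.4462, -0.0458, 0.0565]
tool_rot: [0.993, 0.12, -0.0, -0.0]
force: [0.8, 1.5, 0.1]
finger_gap: 1.0
gripper_force: 0.0
```

Run:
```python
from h import *
plan([.4505,-.045,.0135],13.5)
save('top','t7')
tin=np.array([.5446,.2004,0]); Rt=R.from_euler('z',9.2,degrees=True)
P=np.load('pics/t7.npy').reshape(-1,3); q=Rt.inv().apply(P-tin); k=q[(abs(q[:,0])<.083)&(abs(q[:,1])<.052)&(q[:,2]>.018)&(q[:,2]<.08)]
g=np.zeros((24,36),int); 
for a in k: g[int((a[1]+.06)/.005),int((a[0]+.09)/.005)]=max(g[int((a[1]+.06)/.005),int((a[0]+.09)/.005)],a[2]*1000)
print('rows y -60..60, cols x -90..90');print('\n'.join(' '.join(f'{v:2d}' for v in r) for r in g))
```

```text
at [ 0.4462 -0.0458  0.0565] turn [-0.03  0.04  0.34] shift [ 4.4  0.3 43. ] rows 2.0
rows y -60..60, cols x -90..90
 0  0  0  0  0  0  0  0  0  0  0  0  0  0  0  0  0  0  0  0  0  0  0  0  0  0  0  0  0  0  0  0  0  0  0  0
 0  0  0  0  0  0  0  0  0  0  0  0  0  0  0  0  0  0  0  0  0  0  0  0  0  0  0  0  0  0  0  0  0  0  0  0
 0  0  0  0  0  0  0  0  0  0  0  0  0  0  0  0  0  0  0  0  0  0  0  0  0  0  0  0  0  0  0 28  0  0  0  0
 0  0  0  0  0  0  0  0  0  0  0 18  0  0  0  0  0  0  0  0  0  0  0  0  0  0 20 28 26 28 31 30 28 26  0  0
 0  0  0  0  0  0  0  0  0  0  0  0  0  0  0  0  0  0  0  0  0  0  0  0  0  0 23 28 30 29 28 29 31 26  0  0
 0  0  0  0  0  0  0  0  0  0  0  0 18  0  0  0  0  0  0  0  0  0  0  0  0  0 27 27 29 28 28 33 28 23  0  0
 0  0  0  0  0  0  0  0  0  0  0  0  0  0  0  0  0  0  0  0  0  0  0 18  0  0 24 30 28 31 27 29 29 26  0  0
 0  0  0  0  0  0  0  0  0  0  0  0  0  0  0  0  0 19  0  0  0  0  0  0  0  0 24 25 29 30 26 30 28 26  0  0
 0  0  0  0  0  0  0  0  0  0  0  0  0  0  0  0  0  0  0  0 19 18  0  0  0  0  0 31 29 30 30 28 28 24  0  0
 0  0  0  0
[... 908 characters left out ...]
0  0  0  0  0  0  0  0  0  0  0  0  0  0  0  0  0  0
 0  0  0  0  0  0  0  0  0  0  0  0  0  0  0  0  0  0  0  0  0  0  0  0  0  0  0  0  0  0  0  0  0  0  0  0
 0  0  0  0  0  0  0  0  0  0  0  0  0  0  0  0  0  0  0 36 36 19  0  0  0  0  0  0  0  0  0  0  0  0  0  0
 0  0  0  0  0  0  0  0  0  0  0  0  0  0  0  0  0  0  0 41 43 41  0  0  0  0  0  0  0  0  0  0  0 19  0  0
 0  0  0  0  0  0  0  0  0  0  0  0  0  0  0  0  0  0  0  0 42 41  0 18  0  0  0  0  0  0  0  0  0  0  0  0
 0  0  0  0  0  0  0  0  0  0  0  0  0  0  0  0  0  0  0  0  0 38  0  0  0  0  0  0  0  0  0  0  0  0  0  0
 0  0  0  0  0  0  0  0  0  0  0  0  0  0  0  0  0  0  0  0  0  0  0  0  0  0  0  0  0  0  0  0  0  0  0  0
```

Emit:
play_rows([
  [[0,0,0],[4.4,0.5,0],0],
  [[0,0,0],[0,0,25],0],
  [[0,0,0],[0,0,14],0],
  [[0,0,0],[0,0,4],0],
  [[0,0,0],[0,0,0],0],
  [[0,0,0],[0,0,0],1],
  [[0,0,0],[0,0,0],1],
  [[0,0,0],[0,0,0],1],
  [[0,0,0],[0,0,0],1],
  [[0,0,0],[0,0,0],1],
  [[0,0,0],[0,0,0],1],
  [[0,0,0],[0,0,0],1],
], grip_force=35)

```text
t: 19.33
tcp_pos: [0.4511, -0.045, 0.0142]
tool_rot: [0.993, 0.121, 0.001, 0.0]
force: [0.8, 1.0, 6.6]
finger_gap: 0.39
gripper_force: 35.4
```

Emit:
play_rows([
  [[0,0,0],[0,0,-10],1],
  [[0,0,0],[0,0,-25],1],
  [[0,0,0],[0,0,-35],1],
  [[0,0,0],[0,0,-35],1],
  [[0,0,-7],[0,0,-35],1],
  [[0,0,-7],[0,0,-25],1],
  [[0,0,-7],[0,0,0],1],
  [[0,0,-7],[0,0,0],1],
  [[0,0,-7],[0,0,0],1],
  [[0,0,-7],[0,0,0],1],
  [[0,0,-7],[0,0,0],1],
  [[0,0,-7],[0,0,0],1],
])

```text
t: 20.33
tcp_pos: [0.4501, -0.0448, 0.179]
tool_rot: [0.818, 0.575, -0.0, -0.0]
force: [-0.8, 0.1, -0.5]
finger_gap: 0.389
gripper_force: 35.0
```

Emit:
play_rows([
  [[0,0,-7],[0,0,0],1],
  [[0,0,-7],[0,0,0],1],
  [[0,0,-7],[0,0,0],1],
  [[0,0,-7],[0,0,0],1],
  [[0,0,-2],[0,0,0],1],
  [[0,0,0],[0,0,0],1],
])

```text
t: 20.83
tcp_pos: [0.4502, -0.0448, 0.1789]
tool_rot: [0.643, 0.766, -0.0, -0.0]
force: [0.0, -0.3, -1.2]
finger_gap: 0.388
gripper_force: 35.0
```

Run:
```python
from h import *
tin=np.array([.5446,.2004,0]); Rt=R.from_euler('z',9.2,degrees=True)
plan(tin+Rt.apply([-.06,-.013,.09]),99.2); save('scene','s8')
```

```text
at [ 0.4502 -0.0448  0.1789] turn [-0.01 -0.    0.73] shift [213.9  72.4  88.9] rows 6.0
```

Emit:
play_rows([
  [[0,0,0.7],[20,7,0],1],
  [[0,0,0],[30,10,0],1],
  [[0,0,0],[33,11,0],1],
  [[0,0,0],[33,11,0],1],
  [[0,0,0],[33,11,0],1],
  [[0,0,0],[33,11,0],1],
  [[0,0,0],[22,8,0],1],
  [[0,0,0],[10,3.4,0],1],
  [[0,0,0],[0,0,0],1],
  [[0,0,0],[0,0,35],1],
  [[0,0,0],[0,0,35],1],
  [[0,0,0],[0,0,20],1],
])

```text
t: 21.88
tcp_pos: [0.4864, 0.1764, 0.0884]
tool_rot: [0.649, 0.761, -0.002, -0.001]
force: [-20.3, -0.2, 195.6]
finger_gap: 0.385
gripper_force: 128.4
```

Emit:
play_rows([
  [[0,0,0],[0,0,0],1],
  [[0,0,0],[0,0,0],1],
  [[0,0,0],[0,0,0],0.35],
  [[0,0,0],[0,0,0],0.35],
  [[0,0,0],[0,0,0],0.35],
  [[0,0,0],[0,0,-20],0.35],
  [[0,0,0],[0,0,-35],0.35],
  [[0,0,0],[0,0,-40],1],
  [[0,0,0],[0,0,-40],1],
  [[0,0,0],[0,0,-40],1],
  [[0,0,0],[0,0,-40],1],
  [[0,0,0],[0,0,-40],1],
])

```text
t: 22.88
tcp_pos: [0.4867, 0.1762, 0.3453]
tool_rot: [0.649, 0.761, -0.001, -0.0]
force: [1.4, -0.7, 0.0]
finger_gap: 0.003
gripper_force: 0.0
```

Run:
```python
from h import *
save('top','t9'); save('scene','s9')
tin=np.array([.5446,.2004,0]); Rt=R.from_euler('z',9.2,degrees=True)
for n in('t9','s9'):
    q=Rt.inv().apply(np.load(f'pics/{n}.npy').reshape(-1,3)-tin)
    k=q[(abs(q[:,0])<.083)&(abs(q[:,1])<.052)&(q[:,2]>.018)&(q[:,2]<.085)]
    for a,b in((-.09,-.05),(-.05,-.02),(-.02,.04),(.04,.09)): 
        j=k[(k[:,0]>a)&(k[:,0]<b)]; print(n,a,len(j), j.max(0).round(3) if len(j) else '', j.min(0).round(3) if len(j) else '')
    l=q[(abs(q[:,0])<.06)&(q[:,1]>.07)&(q[:,1]<.2)&(q[:,2]>.12)&(q[:,2]<.30)]
    if len(l): print('lid',len(l),l.max(0), 'angle', np.percentile(np.arctan2(l[:,2]-.096,-(l[:,1]-.065)),[10,50,90]))
plan(tin+Rt.apply([.010,.185,.36]),99.2)
s=sense(); print(s['q'],s['finger_gap'])
im=cv2.imread('pics/t9.png'); cv2.imwrite('pics/t9c.png',cv2.resize(im[90:350,0:340],None,fx=2.3,fy=2.3))
```

```text
t9 -0.09 273 [-0.05   0.036  0.034] [-0.076 -0.045  0.018]
t9 -0.05 216 [-0.02   0.042  0.046] [-0.05  -0.045  0.019]
t9 -0.02 232 [0.038 0.025 0.044] [-0.02  -0.042  0.018]
t9 0.04 408 [0.08  0.03  0.033] [ 0.042 -0.045  0.018]
lid 113 [-0.05348713  0.13789794  0.27720495] angle [1.92673798 1.93599089 1.94677025]
s9 -0.09 82 [-0.05   0.034  0.059] [-0.083 -0.022  0.018]
s9 -0.05 168 [-0.02   0.051  0.043] [-0.05  -0.024  0.018]
s9 -0.02 380 [0.032 0.052 0.044] [-0.02  -0.005  0.018]
s9 0.04 0  
lid 2690 [0.0599449  0.13764053 0.27848221] angle [1.89609668 1.92185449 1.94517384]
at [0.4912 0.1771 0.3506] turn [ 0.86  0.06 -0.11] shift [199.5  66.4  -9.4] rows 6.0
[ 1.32054420e-01  2.61431848e-01  1.54659220e+00 -6.01384228e-04
  1.31850450e+00 -2.63654467e-02] 0.0003833876407945668
```

View pics/t9c.png

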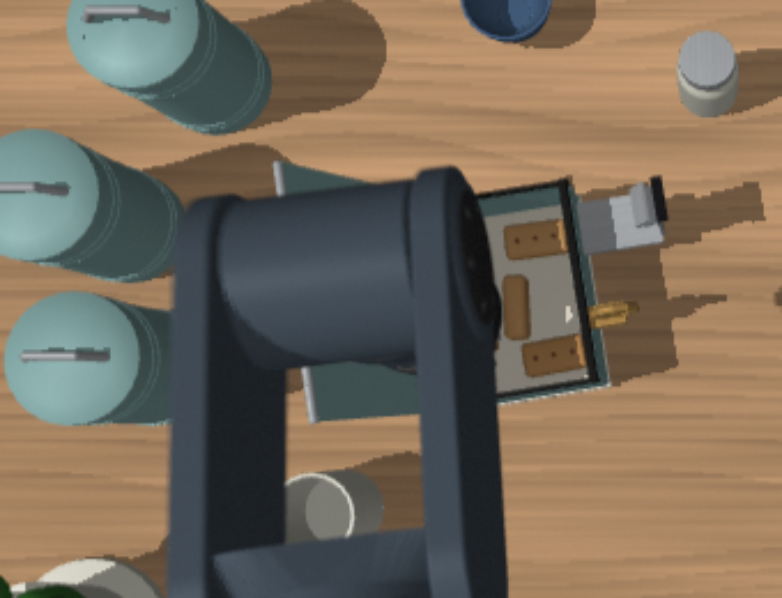

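Biscuits are visible in the tin at crop (535,240), (516,306) and (553,355), with the fourth under the arm. The last lowering gave a hard jolt (195 N): the left finger came down on the tin's end wall, where I left too little margin. I can't undo that, so I'll go on more carefully and ramp the contact moves.

Emit:
play_rows([
  [[0,0,0],[20,8,-10],1],
  [[0,0,0],[32,11,0],1],
  [[0,0,0],[32,11,0],1],
  [[0,0,0],[32,11,0],1],
  [[0,0,0],[32,11,0],1],
  [[0,0,0],[25,10,0],1],
  [[0,0,0],[15,4,0],1],
  [[0,0,0],[0,0,20],1],
  [[0,0,0],[0,0,30],1],
  [[0,0,0],[0,0,30],1],
  [[0,0,0],[0,0,20],1],
  [[0,0,0],[0,0,10],1],
])

```text
t: 23.98
tcp_pos: [0.5207, 0.3714, 0.2387]
tool_rot: [0.649, 0.761, -0.004, -0.002]
force: [-0.2, -0.5, 0.7]
finger_gap: -0.001
gripper_force: 0.0
```

Run:
```python
from h import *
tin=np.array([.5446,.2004,0]); Rt=R.from_euler('z',9.2,degrees=True)
s=sense(); print(s['t'],s['force'],s['q'],(Rt.inv().apply(s['tcp_pos']-tin)*1000).round(1))
plan(tin+Rt.apply([.010,.0,.243]),99.2)
save('scene','s10'); save('top','t10')
```

```text
23.9833 [-0.23703186 -0.52825431  0.70917903] [ 4.45428167e-01  5.51853480e-01  1.38755626e+00 -6.23810722e-04
  1.21116279e+00  2.86843770e-01] [  3.8 172.6 238.7]
at [0.5207 0.3714 0.2387] turn [-0.48  0.18 -0.1 ] shift [-172.6    6.2   -4.3] rows 5.0
```

Emit:
play_rows([
  [[0,0,0],[-12,0,-4],1],
  [[0,0,0],[-12,0,0],1],
  [[0,0,0],[-8,0,0],1],
  [[0,0,0],[-8,0,0],1],
  [[0,0,0],[-8,0,0],1],
  [[0,0,0],[-8,0,0],1],
  [[0,0,0],[-8,0,0],1],
  [[0,0,0],[-8,0,0],1],
])

```text
t: 24.75
tcp_pos: [0.5342, 0.302, 0.2474]
tool_rot: [0.648, 0.762, -0.0, 0.0]
force: [-1.3, 0.8, 0.4]
finger_gap: 0.001
gripper_force: 0.0
```

Emit:
play_rows([
  [[0,0,0],[-9,0,0],1],
  [[0,0,0],[-9,0,0],1],
  [[0,0,0],[-9,0,0],1],
  [[0,0,0],[-9,0,0],1],
  [[0,0,0],[-9,0,0],1],
  [[0,0,0],[-9,0,0],1],
  [[0,0,0],[-9,0,0],1],
  [[0,0,0],[-9,0,0],1],
])

```text
t: 25.42
tcp_pos: [0.5458, 0.231, 0.2473]
tool_rot: [0.648, 0.762, -0.0, -0.0]
force: [0.4, 1.3, -0.3]
finger_gap: 0.001
gripper_force: 0.6
```

```bash
cat >> h.py <<'E'
tin=np.array([.5446,.2004,0]); Rt=R.from_euler('z',9.2,degrees=True)
def tt():
    s=sense(); print('t',s['t'],'F',s['force'].round(1),'tcp in tin',(Rt.inv().apply(s['tcp_pos']-tin)*1000).round(1))
E
python3 - <<'E'
from h import *
tt(); save('scene','s11')
q=Rt.inv().apply(np.load('pics/s11.npy')-tin); im=cv2.imread('pics/s11.png')
m=(q[...,2]>.13)&(abs(q[...,0])<.11)&(q[...,1]<.2)&(q[...,1]>-.13)&(im[...,0]>im[...,2].astype(int)+15)
k=q[m]; print(len(k)); print(np.percentile(np.arctan2(k[:,2]-.096,-(k[:,1]-.065)),[10,50,90]))
E
```

```text
t 25.4167 F [ 0.4  1.3 -0.3] tcp in tin [  6.1  30.  247.3]Traceback (most recent call last):
  File "<stdin>", line 3, in <module>
  File "scipy/spatial/transform/_rotation.pyx", line 2580, in scipy.spatial.transform._rotation.Rotation.apply
ValueError: Expected input of shape (3,) or (P, 3), got (480, 640, 3).
```

Emit:
play_rows([
  [[0,0,0],[-9,0,0],1],
  [[0,0,0],[-9,0,0],1],
  [[0,0,0],[-9,0,0],1],
  [[0,0,0],[-9,0,0],1],
  [[0,0,0],[-9,0,0],1],
  [[0,0,0],[-9,0,0],1],
  [[0,0,0],[-9,0,0],1],
  [[0,0,0],[-9,0,0],1],
  [[0,0,0],[-9,0,0],1],
  [[0,0,0],[-9,0,0],1],
  [[0,0,0],[0,0,0],1],
  [[0,0,0],[0,0,0],1],
])

```text
t: 26.47
tcp_pos: [0.5603, 0.1425, 0.2474]
tool_rot: [0.649, 0.761, 0.0, -0.0]
force: [0.4, 0.7, 0.2]
finger_gap: 0.004
gripper_force: 0.0
```

Emit:
play_rows([
  [[0,0,0],[0,0,0],1],
  [[0,0,0],[0,0,0],1],
  [[0,0,0],[0,0,0],1],
  [[0,0,0],[0,0,0],1],
  [[0,0,0],[0,0,0],1],
  [[0,0,0],[0,0,0],1],
  [[0,0,0],[0,0,0],1],
  [[0,0,0],[0,0,0],1],
  [[0,0,0],[0,0,0],1],
  [[0,0,0],[0,0,0],1],
  [[0,0,0],[0,0,0],1],
  [[0,0,0],[0,0,0],1],
])

```text
t: 27.47
tcp_pos: [0.5602, 0.1431, 0.2474]
tool_rot: [0.648, 0.762, 0.0, -0.0]
force: [0.4, -0.0, 0.4]
finger_gap: -0.004
gripper_force: 0.0
```

```bash
cat >> h.py <<'E'
def lid(n):
    P=np.load(f'pics/{n}.npy'); q=Rt.inv().apply(P.reshape(-1,3)-tin); im=cv2.imread(f'pics/{n}.png').reshape(-1,3).astype(int)
    m=(q[:,2]>.09)&(abs(q[:,0])<.095)&(q[:,1]<.06)&(q[:,1]>-.12)&(im[:,0]>im[:,2]+10)
    k=q[m]; f=np.polyfit(k[:,1],k[:,2],1); print('lid pts',len(k),'slope angle',-f[0],'z at y=-80',np.polyval(f,-.08))
E
python3 - <<'E'
from h import *
tt(); save('scene','s12'); save('top','t12'); lid('s12'); lid('t12')
E
```

```text
t 27.4667 F [ 0.4 -0.   0.4] tcp in tin [  6.2 -59.1 247.4]
lid pts 8458 slope angle 1.9028590515119035 z at y=-80 0.46175062559890323
lid pts 10461 slope angle 1.0292050066724079 z at y=-80 0.5151782636738912
```

View pics/s12.png

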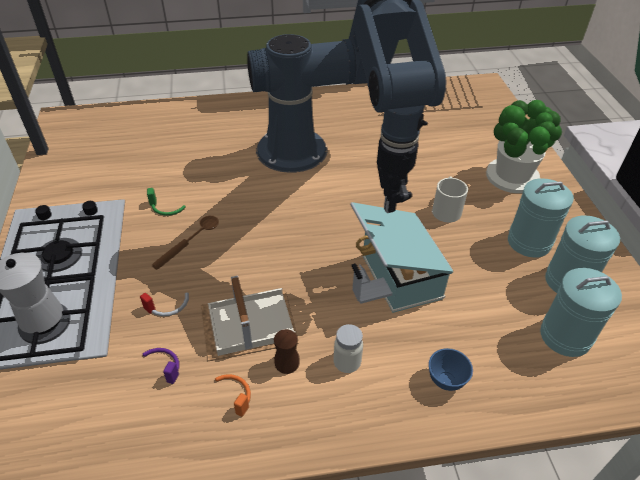

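The lid at (400,240) is sinking towards the catch. The pin has been knocked slightly and its block is now at (147,300). I'll move over the press point.

Emit:
play_rows([
  [[0,0,0],[-11,4,0],1],
  [[0,0,0],[-11,5,20],1],
  [[0,0,0],[0,0,20],1],
  [[0,0,0],[0,0,20],1],
  [[0,0,0],[0,0,20],1],
  [[0,0,0],[0,0,15],1],
  [[0,0,0],[0,0,0],1],
  [[0,0,0],[0,0,0],1],
  [[0,0,0],[0,0,0],1],
  [[0,0,0],[0,0,0],1],
  [[0,0,0],[0,0,0],1],
  [[0,0,0],[0,0,0],1],
])

```text
t: 28.57
tcp_pos: [0.5732, 0.1229, 0.1535]
tool_rot: [0.648, 0.762, 0.001, 0.001]
force: [-0.2, 1.2, 0.4]
finger_gap: -0.004
gripper_force: 0.0
```

```bash
sed -i 's/(q\[:,2\]>.09)&/(q[:,2]>.09)\&(q[:,2]<.135)\&/' h.py
python3 - <<'E'
from h import *
tt(); save('scene','s13'); save('top','t13'); lid('s13'); lid('t13')
E
```

```text
t 28.5667 F [-0.2  1.2  0.4] tcp in tin [ 15.8 -81.1 153.5]
lid pts 3759 slope angle 0.10501290958906759 z at y=-80 0.11890361600012671
lid pts 1005 slope angle 0.10157207585782806 z at y=-80 0.11947831360670853
```

Emit:
play_rows([
  [[0,0,0],[0,0,12],1],
  [[0,0,0],[0,0,8],1],
  [[0,0,0],[0,0,3],1],
  [[0,0,0],[0,0,3],1],
  [[0,0,0],[0,0,2],1],
  [[0,0,0],[0,0,2],1],
  [[0,0,0],[0,0,2],1],
  [[0,0,0],[0,0,0],1],
  [[0,0,0],[0,0,0],1],
])

```text
t: 29.42
tcp_pos: [0.5725, 0.1225, 0.1208]
tool_rot: [0.648, 0.762, -0.0, 0.0]
force: [-2.2, -2.1, 3.9]
finger_gap: 0.0
gripper_force: 1.9
```

Emit:
play_rows([
  [[0,0,0],[0,0,1.5],1],
  [[0,0,0],[0,0,1.5],1],
  [[0,0,0],[0,0,1.5],1],
  [[0,0,0],[0,0,1],1],
  [[0,0,0],[0,0,0],1],
  [[0,0,0],[0,0,0],1],
])

```text
t: 29.92
tcp_pos: [0.5728, 0.1224, 0.1152]
tool_rot: [0.648, 0.762, -0.0, 0.0]
force: [-2.0, -3.4, 5.7]
finger_gap: -0.001
gripper_force: 2.9
```

Emit:
play_rows([
  [[0,0,0],[0,0,1],1],
  [[0,0,0],[0,0,1],1],
  [[0,0,0],[0,0,0.7],1],
  [[0,0,0],[0,0,0],1],
  [[0,0,0],[0,0,0],1],
])

```text
t: 30.33
tcp_pos: [0.5728, 0.1222, 0.1129]
tool_rot: [0.648, 0.762, -0.0, 0.001]
force: [-2.8, -3.7, 7.7]
finger_gap: -0.004
gripper_force: 4.0
```

Emit:
play_rows([
  [[0,0,0],[0,0,0.7],1],
  [[0,0,0],[0,0,0.7],1],
  [[0,0,0],[0,0,0],1],
  [[0,0,0],[0,0,0],1],
])

```text
t: 30.67
tcp_pos: [0.5728, 0.1222, 0.1121]
tool_rot: [0.648, 0.762, -0.0, 0.001]
force: [-4.3, -3.0, 12.7]
finger_gap: 0.0
gripper_force: 5.7
```

Emit:
play_rows([
  [[0,0,0],[0,0,0.7],1],
  [[0,0,0],[0,0,0.7],1],
  [[0,0,0],[0,0,0],1],
  [[0,0,0],[0,0,0],1],
  [[0,0,0],[0,0,0],1],
])

```text
t: 31.08
tcp_pos: [0.5729, 0.1222, 0.1119]
tool_rot: [0.648, 0.762, -0.0, 0.001]
force: [-5.5, -4.2, 18.8]
finger_gap: 0.001
gripper_force: 9.4
```

Emit:
play_rows([
  [[0,0,0],[0,0,0.7],1],
  [[0,0,0],[0,0,0],1],
  [[0,0,0],[0,0,0],1],
  [[0,0,0],[0,0,0],1],
])

```text
t: 31.42
tcp_pos: [0.5729, 0.1222, 0.1119]
tool_rot: [0.648, 0.762, -0.0, 0.001]
force: [-5.6, -3.9, 22.9]
finger_gap: -0.0
gripper_force: 11.2
```

Emit:
play_rows([
  [[0,0,0],[0,0,-5],1],
  [[0,0,0],[0,0,-20],1],
  [[0,0,0],[0,0,-35],1],
  [[0,0,0],[0,0,-35],1],
  [[0,0,0],[0,0,-30],1],
  [[0,0,0],[0,0,0],1],
  [[0,0,0],[0,0,0],1],
  [[0,0,0],[0,0,0],1],
])

```text
t: 32.08
tcp_pos: [0.5722, 0.1231, 0.2329]
tool_rot: [0.648, 0.762, -0.0, -0.0]
force: [-0.2, 0.7, -0.3]
finger_gap: 0.0
gripper_force: 0.0
```

Run:
```python
from h import *
tt(); save('scene','s14'); save('top','t14'); lid('s14'); lid('t14')
im=cv2.imread('pics/t14.png'); hsv=cv2.cvtColor(im,cv2.COLOR_BGR2HSV)
a=cv2.resize(im[170:270,420:520],None,fx=4,fy=4,interpolation=cv2.INTER_CUBIC)
s=cv2.imread('pics/s14.png'); b=cv2.resize(s[190:310,340:460],(400,400),interpolation=cv2.INTER_CUBIC)
cv2.imwrite('pics/c14.png',np.hstack([a,b]))
```

```text
t 32.0833 F [-0.2  0.7 -0.3] tcp in tin [ 14.9 -80.7 232.9]
lid pts 4499 slope angle 0.00830643356249864 z at y=-80 0.10492880396464647
lid pts 2247 slope angle 0.007798067349133766 z at y=-80 0.10545321617196515
```

View pics/c14.png

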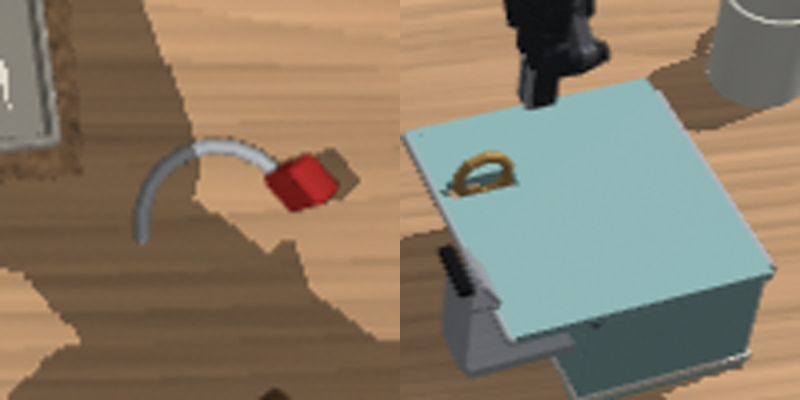

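The lid is caught (0.008 rad), with the ring standing through its slot (485,170 in the right half). The pin's tip is at (141,242) and its red block around (305,183) in the left half. I'll fit the pin's circle.

Run:
```python
from h import *
from scipy.optimize import least_squares
im=cv2.imread('pics/t14.png')
pts=np.array([ray('top',420+u/4,170+v/4,.006)[:2] for u,v in((141,240),(141,218),(147,195),(163,168),(190,150),(213,146),(240,151),(262,163))])
s=least_squares(lambda p:np.hypot(*(pts-p).T)-.045,[.55,-.33]); c=s.x
tip=pts[0]; yaw=np.degrees(np.arctan2(*(tip-c)[::-1]))-150
g=c+R.from_euler('z',yaw,degrees=True).apply([.045,-.010,0])[:2]
print('centre',c,'res mm',(s.fun*1000).round(1),'yaw from tip',yaw,'grip',g)
# block from colour+height, both cameras
for n in('t14','s14'):
    P=np.load(f'pics/{n}.npy').reshape(-1,3); h=cv2.cvtColor(cv2.imread(f'pics/{n}.png'),cv2.COLOR_BGR2HSV).reshape(-1,3)
    m=((h[:,0]<8)|(h[:,0]>172))&(h[:,1]>150)&(P[:,0]>.5)&(P[:,0]<.65)&(P[:,1]<-.3)&(P[:,1]>-.45)
    k=P[m&(P[:,2]>.041)]; print(n,len(k),k.mean(0),cv2.minAreaRect((k[:,:2]*1000).astype(np.float32)))
    k=P[(P[:,2]>.003)&(P[:,2]<.014)&(h[:,1]<70)&(P[:,0]>.5)&(P[:,0]<.65)&(P[:,1]<-.27)&(P[:,1]>-.40)]
    f=least_squares(lambda p:np.hypot(*(k[:,:2]-p).T)-.045,c,loss='soft_l1',f_scale=.003); print('bar fit',len(k),f.x)
print(ray('top',420+314/4,170+178/4,.046))
```

```text
centre [ 0.53537466 -0.3579096 ] res mm [ 0.5 -0.5 -0.9  0.1  0.8  0.5 -0.2 -0.7] yaw from tip -48.62291522583146 grip [ 0.55761643 -0.39828661]
t14 92 [ 0.55795734 -0.39730094  0.04499867] ((558.4518432617188, -397.522705078125), (26.50000762939453, 17.626506805419922), 39.4126091003418)
bar fit 194 [ 0.5367395  -0.35694133]
s14 79 [ 0.5615221  -0.40159307  0.04544222] ((561.814208984375, -401.12109375), (29.750850677490234, 16.711750030517578), 34.291236877441406)
bar fit 178 [ 0.53945533 -0.36064246]
[ 0.55732073 -0.39877778  0.046     ]
```

Run:
```python
from h import *
plan([.5595,-.399,.12],39.5)
```

```text
at [0.5716 0.123  0.2318] turn [-0.2   0.06 59.7 ] shift [-341.3  395.1  111.8] rows 13.0
```

Emit:
play_rows([
  [[0,0,6.7],[0,0,0],0],
  [[0,0,6.7],[0,0,0],0],
  [[0,0,6.7],[0,0,0],0],
  [[0,0,6.6],[0,0,0],0],
  [[0,0,6.6],[0,0,0],0],
  [[0,0,6.6],[0,0,0],0],
  [[0,0,6.6],[0,0,0],0],
  [[0,0,6.6],[0,0,0],0],
  [[0,0,6.6],[0,0,0],0],
  [[0,0,0],[-23,26.5,0],0],
  [[0,0,0],[-23,26.5,0],0],
  [[0,0,0],[-23,26.5,0],0],
])

```text
t: 33.18
tcp_pos: [0.569, 0.0173, 0.2318]
tool_rot: [0.941, 0.339, -0.001, -0.001]
force: [1.2, 0.3, 0.1]
finger_gap: 1.001
gripper_force: 0.0
```

Emit:
play_rows([
  [[0,0,0],[-23,26.5,0],0],
  [[0,0,0],[-23,26.5,0],0],
  [[0,0,0],[-23,26.5,0],0],
  [[0,0,0],[-23,26.5,0],0],
  [[0,0,0],[-23,26.5,0],0],
  [[0,0,0],[-23,26.5,0],0],
  [[0,0,0],[-23,26.5,0],0],
  [[0,0,0],[-23,26.5,0],0],
  [[0,0,0],[-23,26.5,0],0],
  [[0,0,0],[-23,26.5,0],0],
  [[0,0,0],[-23,26.5,0],0],
  [[0,0,0],[-19,24,0],0],
])

```text
t: 34.18
tcp_pos: [0.5596, -0.4008, 0.2313]
tool_rot: [0.941, 0.337, -0.001, -0.001]
force: [0.0, -0.9, -1.3]
finger_gap: 1.001
gripper_force: 0.0
```

Emit:
play_rows([
  [[0,0,0],[0,0,30],0],
  [[0,0,0],[0,0,30],0],
  [[0,0,0],[0,0,30],0],
  [[0,0,0],[0,0,20],0],
  [[0,0,0],[0,0,0],0],
  [[0,0,0],[0,0,0],0],
])

```text
t: 34.68
tcp_pos: [0.5596, -0.3977, 0.1208]
tool_rot: [0.941, 0.338, -0.001, -0.003]
force: [0.1, 0.2, 0.5]
finger_gap: 0.997
gripper_force: 0.0
```

Run:
```python
from h import *
save('scene','s15'); plan([.5595,-.399,.022],39.5); print(sense()['q'])
P=np.load('pics/s15.npy').reshape(-1,3); h=cv2.cvtColor(cv2.imread('pics/s15.png'),cv2.COLOR_BGR2HSV).reshape(-1,3)
m=((h[:,0]<8)|(h[:,0]>172))&(h[:,1]>150)&(P[:,0]>.5)&(P[:,0]<.65)&(P[:,1]<-.3)&(P[:,1]>-.45)
k=P[m&(P[:,2]>.041)]; print(len(k),k.mean(0) if len(k) else '')
im=cv2.imread('pics/s15.png'); cv2.imwrite('pics/s15c.png',cv2.resize(im[200:350,90:260],None,fx=3.5,fy=3.5))
```

```text
at [ 0.5607 -0.3988  0.1229] turn [-0.07  0.   -0.  ] shift [ -1.1  -0.6 100.9] rows 3.0
[-7.80308720e-01  7.43515451e-01  1.35348681e+00  1.23444008e-04
  1.04588616e+00  1.01087893e-01]
80 [ 0.56165981 -0.40181179  0.04550611]
```

View pics/s15c.png

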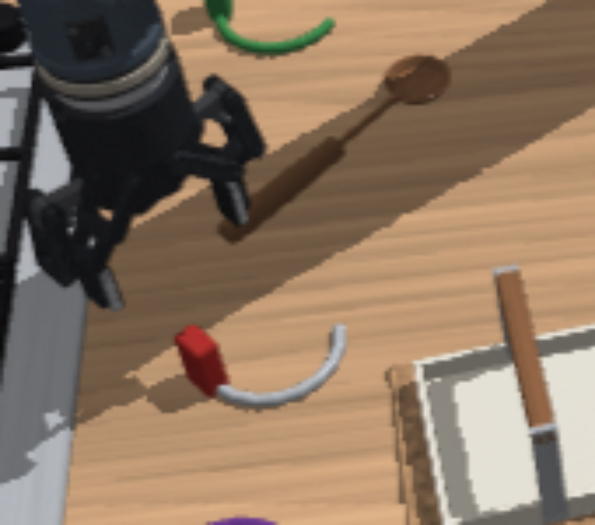

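The jaws are above the red block (200,358 in the crop), with the spoon, hob and tray clear. I'll descend half-closed and grip.

Emit:
play_rows([
  [[0,0,0],[-1,-0.5,0],0.45],
  [[0,0,0],[0,0,0],0.45],
  [[0,0,0],[0,0,30],0.45],
  [[0,0,0],[0,0,30],0.45],
  [[0,0,0],[0,0,25],0.45],
  [[0,0,0],[0,0,12],0.45],
  [[0,0,0],[0,0,3],0.45],
  [[0,0,0],[0,0,0],1],
  [[0,0,0],[0,0,0],1],
  [[0,0,0],[0,0,0],1],
  [[0,0,0],[0,0,0],1],
  [[0,0,0],[0,0,0],1],
], grip_force=50)

```text
t: 35.73
tcp_pos: [0.5609, -0.4003, 0.0259]
tool_rot: [0.941, 0.338, 0.001, 0.002]
force: [-0.6, -0.9, 4.3]
finger_gap: 0.201
gripper_force: 50.3
```

Emit:
play_rows([
  [[0,0,0],[0,0,0],1],
  [[0,0,0],[0,0,0],1],
  [[0,0,0],[0,0,-8],1],
  [[0,0,0],[0,0,-7],1],
  [[0,0,7],[0,0,0],1],
  [[0,0,7],[0,0,0],1],
  [[0,0,7],[0,0,0],1],
  [[0,0,7],[0,0,0],1],
  [[0,0,7],[0,0,0],1],
  [[0,0,0],[0,0,6],1],
  [[0,0,0],[0,0,6],1],
  [[0,0,0],[0,0,0],1],
])

```text
t: 36.73
tcp_pos: [0.5594, -0.3989, 0.026]
tool_rot: [0.999, 0.041, -0.0, -0.0]
force: [0.6, -0.5, -0.9]
finger_gap: 0.204
gripper_force: 49.6
```

Run:
```python
from h import *
s=sense(); print(s['tcp_pos'],s['finger_gap'],s['force'])
save('scene','s16'); P=np.load('pics/s16.npy').reshape(-1,3); h=cv2.cvtColor(cv2.imread('pics/s16.png'),cv2.COLOR_BGR2HSV).reshape(-1,3)
k=P[(P[:,2]>-.005)&(P[:,2]<.03)&(h[:,1]<70)&(h[:,2]>90)&(P[:,0]>.5)&(P[:,0]<.65)&(P[:,1]<-.29)&(P[:,1]>-.40)]
from scipy.optimize import least_squares
f=least_squares(lambda p:np.hypot(*(k[:,:2]-p).T)-.045,[.562,-.353],loss='soft_l1',f_scale=.003); print('bar fit',len(k),f.x,np.median(k[:,2]))
```

```text
[ 0.55944703 -0.39889535  0.02599239] 0.20408551029432762 [ 0.61350269 -0.54556124 -0.88562699]
bar fit 188 [ 0.56512033 -0.35396108] 0.008295637043897908
```

Emit:
play_rows([
  [[0,0,0],[0,0,2.5],1],
  [[0,0,0],[0,0,0],1],
  [[0,0,0],[0,0,0],0.55],
  [[0,0,0],[0,0,0],0.55],
  [[0,0,0],[0,0,0],0.55],
  [[0,0,0],[0,0,0],0.55],
  [[0,0,0],[0,0,-15],0.55],
  [[0,0,0],[0,0,-30],0.55],
  [[0,0,0],[0,0,-15],0.55],
  [[0,0,-7],[0,0,0],0.45],
  [[0,0,-7],[0,0,0],0.45],
  [[0,0,-6],[0,0,0],0.45],
])

```text
t: 37.78
tcp_pos: [0.5601, -0.3995, 0.086]
tool_rot: [0.977, 0.215, 0.001, 0.001]
force: [-0.5, 0.7, 0.3]
finger_gap: 0.551
gripper_force: 0.0
```

Emit:
play_rows([
  [[0,0,-7],[0,0,0],0.45],
  [[0,0,-7],[0,0,0],0.45],
  [[0,0,-7],[0,0,0],0.45],
  [[0,0,-7],[0,0,0],0.45],
  [[0,0,-7],[0,0,0],0.45],
  [[0,0,-7],[0,0,0],0.45],
  [[0,0,-7],[0,0,0],0.45],
  [[0,0,-7],[0,0,0],0.45],
  [[0,0,-7],[0,0,0],0.45],
  [[0,0,-7],[0,0,0],0.45],
  [[0,0,-7],[0,0,0],0.45],
  [[0,0,-7],[0,0,0],0.45],
])

```text
t: 38.78
tcp_pos: [0.5598, -0.3993, 0.0853]
tool_rot: [0.582, 0.813, -0.0, 0.0]
force: [0.0, 1.1, -0.1]
finger_gap: 0.552
gripper_force: 0.0
```

Emit:
play_rows([
  [[0,0,-7],[0,0,0],0.45],
  [[0,0,-7],[0,0,0],0.45],
  [[0,0,-7],[0,0,0],0.45],
  [[0,0,-7],[0,0,0],0.45],
  [[0,0,-7],[0,0,0],0.45],
  [[0,0,-7],[0,0,0],0.45],
  [[0,0,-7],[0,0,0],0.45],
  [[0,0,-7],[0,0,0],0.45],
  [[0,0,-7],[0,0,0],0.45],
  [[0,0,-7],[0,0,0],0.45],
  [[0,0,-6],[0,0,0],0.45],
  [[0,0,0],[0,0,0],0.45],
])

```text
t: 39.78
tcp_pos: [0.5598, -0.3993, 0.0852]
tool_rot: [-0.04, 0.999, -0.0, 0.0]
force: [-0.2, -0.3, 0.7]
finger_gap: 0.551
gripper_force: 0.0
```

Run:
```python
from h import *
plan([.5594,-.3989,.022],184.5); print(sense()['q'])
save('scene','s17'); P=np.load('pics/s17.npy').reshape(-1,3); h=cv2.cvtColor(cv2.imread('pics/s17.png'),cv2.COLOR_BGR2HSV).reshape(-1,3)
m=((h[:,0]<8)|(h[:,0]>172))&(h[:,1]>150)&(P[:,0]>.5)&(P[:,0]<.65)&(P[:,1]<-.3)&(P[:,1]>-.45)
k=P[m&(P[:,2]>.041)]; print(len(k),k.mean(0),cv2.minAreaRect((k[:,:2]*1000).astype(np.float32)))
```

```text
at [ 0.5598 -0.3993  0.0852] turn [-0.04  0.03  0.11] shift [ 0.4  0.4 63.2] rows 2.0
[-7.81699083e-01  7.90416180e-01  1.37518117e+00  3.58756423e-06
  9.75120374e-01 -2.43293729e+00]
81 [ 0.56001647 -0.39963181  0.04550948] ((559.55517578125, -399.57757568359375), (32.659027099609375, 16.745849609375), 6.468654155731201)
```

Emit:
play_rows([
  [[0,0,0],[0.4,0.4,0],0.45],
  [[0,0,0],[0,0,30],0.45],
  [[0,0,0],[0,0,22],0.45],
  [[0,0,0],[0,0,8],0.45],
  [[0,0,0],[0,0,0],0.45],
  [[0,0,0],[0,0,0],1],
  [[0,0,0],[0,0,0],1],
  [[0,0,0],[0,0,0],1],
  [[0,0,0],[0,0,0],1],
  [[0,0,0],[0,0,0],1],
  [[0,0,0],[0,0,0],1],
  [[0,0,0],[0,0,0],1],
], grip_force=60)

```text
t: 40.83
tcp_pos: [0.5601, -0.3997, 0.0259]
tool_rot: [-0.039, 0.999, -0.001, 0.001]
force: [-0.7, 0.2, 5.4]
finger_gap: 0.2
gripper_force: 59.2
```

Emit:
play_rows([
  [[0,0,0],[0,0,-10],1],
  [[0,0,0],[0,0,-25],1],
  [[0,0,0],[0,0,-35],1],
  [[0,0,0],[0,0,-35],1],
  [[0,0,0],[0,0,-35],1],
  [[0,0,0],[0,0,-35],1],
  [[0,0,7],[0,0,-15],1],
  [[0,0,7],[0,0,0],1],
  [[0,0,7],[0,0,0],1],
  [[0,0,7],[0,0,0],1],
  [[0,0,7],[0,0,0],1],
  [[0,0,7],[0,0,0],1],
])

```text
t: 41.83
tcp_pos: [0.5586, -0.3981, 0.2142]
tool_rot: [0.324, 0.946, 0.0, -0.001]
force: [0.2, 0.7, -0.8]
finger_gap: 0.195
gripper_force: 58.6
```

Emit:
play_rows([
  [[0,0,7],[0,0,0],1],
  [[0,0,7],[0,0,0],1],
  [[0,0,7],[0,0,0],1],
  [[0,0,7],[0,0,0],1],
  [[0,0,7],[0,0,0],1],
  [[0,0,7],[0,0,0],1],
  [[0,0,7],[0,0,0],1],
  [[0,0,7],[0,0,0],1],
  [[0,0,7],[0,0,0],1],
  [[0,0,7],[0,0,0],1],
  [[0,0,7],[0,0,0],1],
  [[0,0,7],[0,0,0],1],
])

```text
t: 42.83
tcp_pos: [0.5586, -0.3982, 0.2141]
tool_rot: [0.874, 0.486, -0.0, -0.001]
force: [0.5, 0.6, -1.0]
finger_gap: 0.198
gripper_force: 58.6
```

Emit:
play_rows([
  [[0,0,7],[0,0,0],1],
  [[0,0,7],[0,0,0],1],
  [[0,0,7],[0,0,0],1],
  [[0,0,7],[0,0,0],1],
  [[0,0,7],[0,0,0],1],
  [[0,0,7],[0,0,0],1],
  [[0,0,2.3],[0,0,0],1],
  [[0,0,0],[0,0,0],1],
])

```text
t: 43.5
tcp_pos: [0.5587, -0.3982, 0.2141]
tool_rot: [0.992, 0.123, -0.0, -0.001]
force: [0.1, 0.5, -1.8]
finger_gap: 0.2
gripper_force: 58.6
```

```bash
cat >> h.py <<'E'
C=np.array([-.035,-.045,0])
def pinpose(yaw,h,dx=0,dy=0):  # TCP for the pin at tin-yaw, underside h above lid top .105; dx,dy shift of pin centre (m, tin)
    g=C+[dx,dy,0]+R.from_euler('z',yaw,degrees=True).apply([.045,-.010,0]); g[2]=.105+.0255+h
    return tin+Rt.apply(g), yaw+9.2-90
E
python3 - <<'E'
from h import *
s=sense(); print(s['tcp_pos'],s['finger_gap'],s['force'],s['q'])
plan(*pinpose(95,.065)); save('scene','s18'); save('top','t18')
E
```

```text
[ 0.55867288 -0.39819237  0.2140673 ] 0.2004090532128738 [ 0.0826449   0.50111501 -1.8151516 ] [-7.81748013e-01  6.38130247e-01  1.28945126e+00  2.36315563e-05
  1.21551572e+00  5.41820326e-01]
at [ 0.5587 -0.3982  0.2141] turn [-0.07  0.04 -0.04] shift [ 104.4 -587.    18.6] rows 15.0
```

Emit:
play_rows([
  [[0,0,0],[3,-17,0],1],
  [[0,0,0],[6.2,-35,0],1],
  [[0,0,0],[6.2,-35,0],1],
  [[0,0,0],[6.2,-35,0],1],
  [[0,0,0],[6.2,-35,0],1],
  [[0,0,0],[6.2,-35,0],1],
  [[0,0,0],[6.2,-35,0],1],
  [[0,0,0],[6.2,-35,0],1],
  [[0,0,0],[6.2,-35,0],1],
  [[0,0,0],[6.2,-35,0],1],
  [[0,0,0],[6.2,-35,0],1],
  [[0,0,0],[6.2,-35,0],1],
])

```text
t: 44.6
tcp_pos: [0.5291, 0.0101, 0.2145]
tool_rot: [0.992, 0.124, 0.0, 0.0]
force: [1.1, 0.4, -2.0]
finger_gap: 0.201
gripper_force: 58.7
```

Emit:
play_rows([
  [[0,0,0],[6.2,-35,0],1],
  [[0,0,0],[6.2,-35,0],1],
  [[0,0,0],[6.2,-35,0],1],
  [[0,0,0],[6.2,-35,0],1],
  [[0,0,0],[6.2,-35,0],1],
  [[0,0,0],[2,-10,0],1],
  [[0,0,0],[0,0,18],1],
  [[0,0,0],[0,0,0],1],
  [[0,0,0],[0,0,0],1],
])

```text
t: 45.35
tcp_pos: [0.5153, 0.1955, 0.1956]
tool_rot: [0.992, 0.124, -0.001, 0.0]
force: [-0.7, -0.7, -1.7]
finger_gap: 0.199
gripper_force: 58.8
```

Run:
```python
from h import *
from scipy.optimize import least_squares
plan(*pinpose(95,.003)); save('scene','s19'); save('top','t19')
s=sense(); u=s['tcp_pos'][2]-.0255
for n in('s19','t19'):
    q=Rt.inv().apply(np.load(f'pics/{n}.npy').reshape(-1,3)-tin); h=cv2.cvtColor(cv2.imread(f'pics/{n}.png'),cv2.COLOR_BGR2HSV).reshape(-1,3)
    k=q[(q[:,2]>u-.004)&(q[:,2]<u+.018)&(h[:,1]<70)&(h[:,2]>80)&(q[:,0]>-.1)&(q[:,0]<-.03)&(q[:,1]<.01)&(q[:,1]>-.1)]
    if len(k)>20:
        f=least_squares(lambda p:np.hypot(*(k[:,:2]-p).T)-.045,C[:2],loss='soft_l1',f_scale=.003); print(n,'bar fit tin',len(k),f.x.round(4),'z',np.percentile(k[:,2],[10,50,90]),'miny',k[k[:,1].argmin()], 'exp u',u)
    b=q[(abs(q[:,0]+.035)<.02)&(abs(q[:,1]+.09)<.035)&(q[:,2]>.112)&(q[:,2]<.145)&(h[:,1]>110)&(h[:,0]>10)&(h[:,0]<30)]
    print('ring',len(b),b.min(0) if len(b) else '',b.max(0) if len(b) else '',np.median(b,0) if len(b) else '')
im=cv2.imread('pics/s19.png'); cv2.imwrite('pics/s19c.png',cv2.resize(im[170:310,320:470],None,fx=4,fy=4,interpolation=cv2.INTER_CUBIC))
```

```text
at [0.5153 0.1955 0.1956] turn [0.   0.16 0.05] shift [ 0.8 -0.8 62.1] rows 2.0
s19 bar fit tin 137 [-0.0292 -0.0473] z [0.17408099 0.17734702 0.18005059] miny [-0.04471346 -0.09223554  0.17603799] exp u 0.1710927062818368
ring 53 [-0.03557284 -0.11144194  0.11266154] [-0.02477542 -0.07346514  0.13795034] [-0.02973387 -0.0934575   0.12968137]
t19 bar fit tin 254 [-0.0303 -0.045 ] z [0.17591738 0.1787619  0.1813043 ] miny [-0.05004102 -0.08951247  0.17734523] exp u 0.1710927062818368
ring 70 [-0.03585051 -0.1095663   0.11484168] [-0.02815776 -0.06727505  0.13889889] [-0.03293292 -0.08963224  0.13121865]
```

View pics/s19c.png

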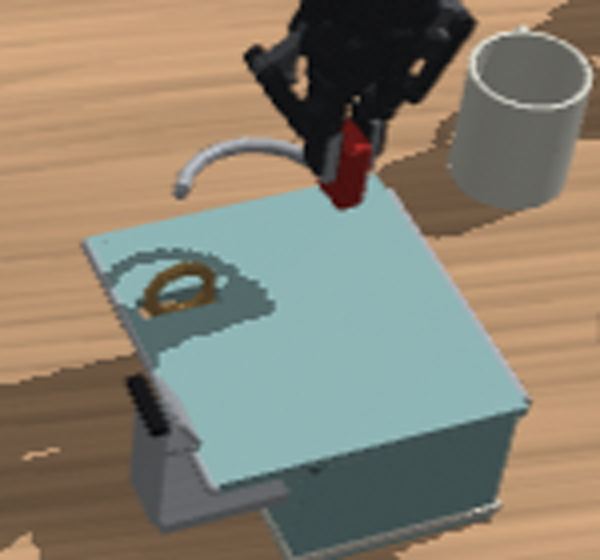

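The pin is held level above the lid, tip at (182,190) in the crop, and will come down on the -x side of the ring (180,288). The fitted circle centre sits 45 mm from the ring along tin +y, so I'll lower it and begin the swing.

Emit:
play_rows([
  [[0,0,0],[0,0,20],1],
  [[0,0,0],[0,0,20],1],
  [[0,0,0],[0,0,12],1],
  [[0,0,0],[0,0,6],1],
  [[0,0,0],[0,0,3],1],
  [[0,0,0],[0,0,0],1],
  [[0,0,0],[0,0,0],1],
])

```text
t: 46.03
tcp_pos: [0.517, 0.1957, 0.136]
tool_rot: [0.992, 0.123, 0.001, -0.0]
force: [0.2, -0.3, -1.7]
finger_gap: 0.198
gripper_force: 58.8
```

Emit:
play_rows([
  [[0,0,-5],[-4,-0.7,0],1],
  [[0,0,-5],[-4,-0.7,0],1],
  [[0,0,-5],[-4,-0.7,0],1],
  [[0,0,-5],[-4,-0.7,0],1],
  [[0,0,0],[0,0,0],1],
  [[0,0,0],[0,0,0],1],
])

```text
t: 46.53
tcp_pos: [0.501, 0.1927, 0.1361]
tool_rot: [0.956, 0.293, 0.001, 0.0]
force: [-0.2, 0.0, -1.5]
finger_gap: 0.198
gripper_force: 58.7
```

Run:
```python
from h import *
tt(); plan(*pinpose(115,.003)); save('scene','s20')
```

```text
t 46.5333 F [-0.2  0.  -1.5] tcp in tin [-44.3  -0.6 136.1]
at [0.501  0.1927 0.1361] turn [ 0.05 -0.1  -0.13] shift [-0.3 -0.9  2.6] rows 1.0
```

Emit:
play_rows([
  [[0,0,-5],[-4,-1,2],1],
  [[0,0,-5],[-4,-0.7,0],1],
  [[0,0,-5],[-4,-0.7,0],1],
  [[0,0,-5],[-4,-0.7,0],1],
  [[0,0,-5],[-4,-0.7,0],1],
  [[0,0,-5],[-4,-0.7,0],1],
  [[0,0,0],[0,0,0],1],
  [[0,0,0],[0,0,0],1],
])

```text
t: 47.25
tcp_pos: [0.4815, 0.1785, 0.1335]
tool_rot: [0.848, 0.53, 0.0, 0.0]
force: [0.9, 0.2, -2.0]
finger_gap: 0.202
gripper_force: 58.7
```

Run:
```python
from h import *
tt(); plan(*pinpose(145,.003)); save('scene','s21')
```

```text
t 47.25 F [ 0.9  0.2 -2. ] tcp in tin [-65.8 -11.6 133.5]
at [0.4815 0.1785 0.1335] turn [ 0.05 -0.04 -0.2 ] shift [ 0.3 -0.6  0. ] rows 1.0
```

Emit:
play_rows([
  [[0,0,-5],[-4,-1,0],1],
  [[0,0,-5],[-4,-0.7,0],1],
  [[0,0,-5],[-4,-0.7,0],1],
  [[0,0,-5],[-4,-0.7,0],1],
  [[0,0,-5],[-4,-0.7,0],1],
  [[0,0,0],[0,0,0],1],
])

```text
t: 47.8
tcp_pos: [0.4721, 0.1601, 0.1333]
tool_rot: [0.712, 0.702, 0.0, 0.0]
force: [-0.1, -1.3, -1.1]
finger_gap: 0.199
gripper_force: 58.7
```

Emit:
play_rows([
  [[0,0,-5],[-4,-0.7,0],1],
  [[0,0,-5],[-4,-0.7,0],1],
  [[0,0,-5],[-4,-0.7,0],1],
  [[0,0,-5],[-4,-0.7,0],1],
  [[0,0,-5],[-4,-0.7,0],1],
  [[0,0,0],[0,0,0],1],
  [[0,0,0],[0,0,0],1],
])

```text
t: 48.38
tcp_pos: [0.4721, 0.1404, 0.1333]
tool_rot: [0.545, 0.838, 0.0, 0.0]
force: [0.8, 0.2, -1.1]
finger_gap: 0.199
gripper_force: 58.7
```

Run:
```python
from h import *
tt(); plan(*pinpose(195,.0)); save('scene','s22')
im=cv2.imread('pics/s22.png'); cv2.imwrite('pics/s22c.png',cv2.resize(im[190:310,320:460],None,fx=4,fy=4,interpolation=cv2.INTER_CUBIC))
```

```text
t 48.3833 F [ 0.8  0.2 -1.1] tcp in tin [-81.2 -47.7 133.3]
at [0.4721 0.1404 0.1333] turn [ 0.03  0.   -0.29] shift [0.6 0.3 2.8] rows 1.0
```

View pics/s22c.png

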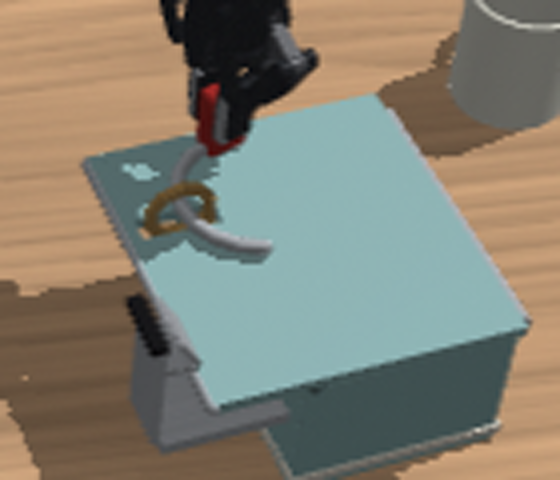

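The bar runs through the ring, about mid-curve at the ring (180,205), with the tip at (268,248) and the block at (215,125). I'll lower it, release and retreat.

Emit:
play_rows([
  [[0,0,0],[0,0,1],1],
  [[0,0,0],[0,0,1],1],
  [[0,0,0],[0,0,1],1],
  [[0,0,0],[0,0,0],1],
  [[0,0,0],[0,0,0],1],
  [[0,0,0],[0,0,0],0.6],
  [[0,0,0],[0,0,0],0.6],
  [[0,0,0],[0,0,0],0.6],
  [[0,0,0],[0,0,0],0.6],
  [[0,0,0],[0,0,0],0.6],
])

```text
t: 49.27
tcp_pos: [0.4716, 0.1402, 0.13]
tool_rot: [0.543, 0.84, -0.0, -0.0]
force: [0.1, 0.5, -1.0]
finger_gap: 0.395
gripper_force: 0.0
```

Emit:
play_rows([
  [[0,0,0],[0,0,-10],0.6],
  [[0,0,0],[0,0,-25],0.6],
  [[0,0,0],[0,0,-40],0.6],
  [[0,0,0],[0,0,-40],0.6],
  [[0,0,0],[0,0,-40],0.6],
  [[0,0,0],[0,0,-40],0.6],
  [[0,0,0],[0,0,0],0.6],
  [[0,0,0],[0,0,0],0.6],
  [[0,0,0],[0,0,0],0.6],
  [[0,0,0],[0,0,0],0.6],
])

```text
t: 50.1
tcp_pos: [0.4704, 0.1401, 0.3235]
tool_rot: [0.543, 0.84, -0.001, -0.002]
force: [0.6, 0.1, 0.2]
finger_gap: 0.399
gripper_force: 0.0
```

Run:
```python
from h import *
from scipy.optimize import least_squares
tt(); save('scene','s23'); save('top','t23'); lid('s23')
n='s23'
q=Rt.inv().apply(np.load(f'pics/{n}.npy').reshape(-1,3)-tin); h=cv2.cvtColor(cv2.imread(f'pics/{n}.png'),cv2.COLOR_BGR2HSV).reshape(-1,3)
m=((h[:,0]<8)|(h[:,0]>172))&(h[:,1]>150)&(abs(q[:,0])<.13)&(abs(q[:,1])<.13)&(q[:,2]>.1)
print('block',m.sum(),q[m].mean(0),q[m].max(0))
k=q[(q[:,2]>.107)&(q[:,2]<.12)&(h[:,1]<60)&(h[:,2]>80)&(q[:,0]>-.09)&(q[:,0]<.03)&(q[:,1]<.0)&(q[:,1]>-.1)]
f=least_squares(lambda p:np.hypot(*(k[:,:2]-p).T)-.045,C[:2],loss='soft_l1',f_scale=.003); print('bar',len(k),f.x,'z',np.percentile(k[:,2],[5,50,95]),'max x',k[k[:,0].argmax()])
im=cv2.imread('pics/s23.png'); cv2.imwrite('pics/s23c.png',cv2.resize(im[180:380,180:470],None,fx=2.7,fy=2.7,interpolation=cv2.INTER_CUBIC))
```

```text
t 50.1 F [0.6 0.1 0.2] tcp in tin [-82.9 -47.6 323.5]
lid pts 4315 slope angle 0.010781029863810318 z at y=-80 0.10512002360398709
block 184 [-0.07571891 -0.04892918  0.13598645] [-0.06727287 -0.03201735  0.15608074]
bar 281 [-0.03367044 -0.04547667] z [0.10716693 0.10947226 0.11592505] max x [ 0.02901002 -0.05323291  0.10716693]
```

View pics/s23c.png

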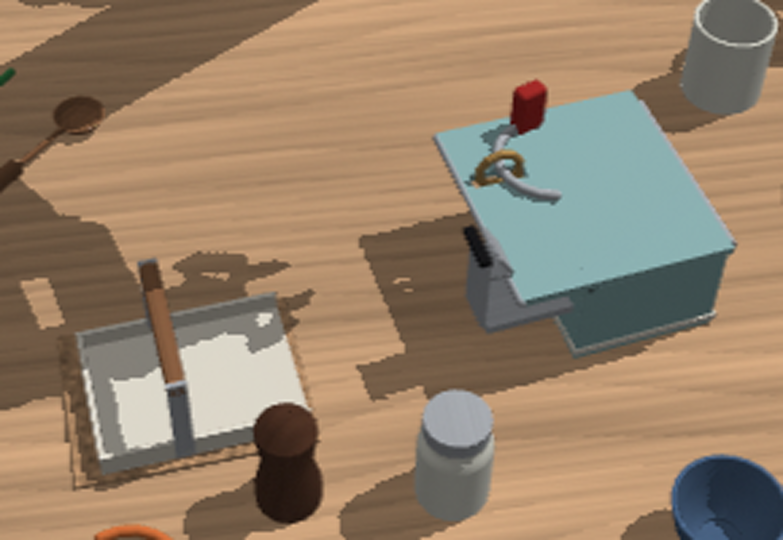

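The pin lies flat through the ring, the lid is shut and caught (about 0.01 rad), the tray is level on its mat, and the bystanders are in place.

```bash
python3 -c "
from station import *
print(sign_off())"
```

```text
the job is handed in; nothing more can be done
None
```

The job is handed in with all four biscuits in the tin, the tray back on its mat, the lid caught and the pin flat through the ring, but a finger struck the tin wall during the last biscuit drop and the sensor read about 196 N, over the 120 N wrist limit, so the run may be judged a failure.

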